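# Set out the tasting slates and serve the cheese

### The job

Squeeze the two white buttons on the slate keeper's lid together to free its catch, lift the lid off and set it down clear of the keeper; then slide each of the two slates out past the keeper's open front until you can grip it there, and lay both flat on the long serving board without letting either fall onto the table. Put the lid back on the keeper so that it sits flush and its catch is sprung out again, and set every loose cheese cube from the small board directly on one of the slates. Do not knock over the toothpick jar or the spoon cups.

Things in the scene. Friction and masses are not known exactly. Their poses are not given: they have to be found in the camera images.
- keeper: slate keeper: fixed light-wood block 146 mm long (x) by 172 mm wide (y), 48 mm high. Origin: centre of its width, on its underside; x points from its open front (x = -68 mm) to its rear (+78 mm), z up. Two lanes run along x, 54 mm wide, with walls up to z = 48 mm on both sides, so a slate cannot be gripped in its lane
- lane_a (a point): on the lane floor (z = 40 mm) at the open front end of the lane centred at y = +51 mm of the keeper, axes as the keeper's. An 8 mm rear wall closes the lane at x = +138 mm from here. Behind the slate the lane is empty for about 34 mm (x = 104 to 138 mm from here): a closed gripper, its closing line along y, fits down there to push the slate's rear edge to the front
- lane_b (a point): the same for the other lane, centred at y = -51 mm of the keeper
- catch (a point): centre of the catch well in the keeper's top (x, y = 0, z = 48 mm in the keeper's frame): an opening 40 mm (x) by 33 mm (y) with a steel ledge along each y side, under which the lid's hooks catch. The closed lid's origin lies here
- lid: grey plastic lid, about 0.2 kg, loose, starts closed: plate 146 x 188 x 6 mm (x from -68 to +78 mm) with skirts down both y sides outside the keeper's walls (4 mm play), 18 mm below the plate; on top a black housing 44 x 34 mm, top 46 mm above the origin. Origin: on the plate's underside, over the catch well; axes as the keeper's. On the table it stands on its skirts, origin 18 mm up
- lid_grip (a point): midway between the lid's two buttons, 29 mm above its origin; pinch here along the lid's y and lift by the same pinch: button faces 28 (x) by 20 mm (z), 58 mm apart when out, 46 mm when in; fingertips may go 22 mm below this point. The hooks hold the lid until both buttons are fully in; to close it, lower it with both pressed in, then let go: the hooks spring out
- button_left (a joint): travel of the white spring button on the lid's +y side: 0 = out (catch engaged), 0.006 m = fully in; takes about 2 N to start and 6.5 N fully in
- button_right (a joint): the same for the button on the lid's -y side
- slate_a: thin dark slate tile 100 x 50 x 7 mm, 0.1 kg; origin at the centre of its underside, x along its length, z up. Starts in the keeper's lane at y = +51 mm under the lid, front end about level with the keeper's front. More than 50 mm of overhang and it tips out; with 35 to 45 mm it stays, and can be gripped across its 50 mm width from above
- slate_b: a second slate like slate_a, in the lane at y = -51 mm
- serving_board: fixed long wooden board 125 mm (x) by 225 mm (y), 16 mm thick; origin at the centre of its underside. Both slates fit side by side across it, for example centred at y = +55 and -55 mm with their length along its x
- small_board: fixed small thin wooden board 100 (x) by 130 (y) by 4 mm on which the cheese cubes stand; origin at the centre of its underside
- cube_0: white cheese cube 26 x 29 x 25 mm (x, y, z), 14 g; origin at the centre of its underside; may be absent
- cube_1: white cheese cube 25 x 31 x 26 mm (x, y, z), 14 g; origin at the centre of its underside; may be absent
- cube_2: white cheese cube 26 x 30 x 25 mm (x, y, z), 14 g; origin at the centre of its underside; may be absent
- cube_3: white cheese cube 26 x 30 x 22 mm (x, y, z), 14 g; origin at the centre of its underside; may be absent
- toothpick_jar: bystander: clear jar of cocktail sticks 45 mm across, 68 mm high, origin at the centre of its foot; stands behind the work
- spoon_cups: bystander: stack of clear cups with white spoons, 64 mm across, 122 mm high, origin at the centre of its foot; stands at the front right
Not all that is in view belongs to the job. What is shaped like the cube_3 but pink or purple is not meant.

How it is judged:
By the outcome, as a careful person would: the job done as asked, in the order asked, and still so for the second after the job is handed in, with the robot touching nothing.
Of cube_0, cube_1, cube_2, cube_3 only 2 to 4 are there at a start; the rules pass over those that are not, and their reading is None.
At some moment in a run one of cube_0, cube_1, cube_2, cube_3 may be knocked a few centimetres aside while the robot is not near it.
It also fails if it takes over 210 s, if anything falls off the work surface, if the arm or the gripper's body presses on something with over 40 N, if the wrist force passes 120 N, or if a joint passes its speed limit or range.

### The arm

A 6-joint arm with a two-finger parallel gripper is mounted at the origin on a cart in front of the work surface, level with it; the furniture and walls round the work are solid. World frame = base frame: x ahead of the robot, y to its left, z up, the work surface at z = 0. Lengths are in mm, angles in rad, forces in N, time in s.
With the tool pointing down it reaches from about 350 to 1000 mm from the base axis. Payload 7.1 kg.
Tool frame: the origin (TCP) lies between the finger pads; the fingertips stand 8 mm ahead of it and the grasp point (between the pads) lies 11 mm behind it (manip.tip_reach is the distance from the TCP to the fingertips, in mm); y points along the fingers, x is the direction in which the jaws open and shut, and the axes are right-handed (so a half turn about y gives the same grasp; the last joint's range is limited). The gripper opens to 85 mm and grips with 20 to 120 N. Pads are 22 mm wide; open, the fingers measure 114 mm over their backs; the gripper's body (76 mm by 85 mm) begins 54 mm behind the grasp point. The pads swing forward as they close: fully open they stand 13 mm farther back than shut.
Start: joints at [1.09, 0.423, 1.63, -0, 1.089, -0.019], TCP at [278.443, 559.531, 239.319] pointing down, gripper open.
Joint ranges: [-3, 3], [-0.9, 2.11], [0.09, 2.58], [-1.31, 4.45], [0.11, 2.69], [-2.54, 2.54]. Speed limits (rad/s): [2.39, 2.39, 3.01, 3.14, 3.14, 3.14].

### API

Orientations are given as a unit quaternion [x, y, z, w].
In Python, from cell import telemetry, imaging, workorder, manip gives the robot as it stands.
- The arm moves only by the tool send_rows, never from a script. Its argument "moves" is a list of rows, each a list of 3 entries, a list of its own where there are three numbers: the shift along the tool's x, y, z in m, then the turn about the tool's y in rad, then the finger opening in m, from 0 to 0.0854. In form: [[[x, y, z], twist, hand], ...]. A call has 1 to 5 rows; each row is the pose to reach, as a shift and turn from the pose measured when the call began, along the tool's axes at that moment; what a row does not reach only later rows make up. A row lasts 1/8 s, in which the tool goes at most 62.5 mm and 10.7 degrees, less where a joint would pass 70% of its speed; a pose out of reach is approached as far as the arm can. A call with a gripper value outside its range is refused whole. The fingers move at their own pace and stop on an object; "squeeze" is the grip in N (left out, the last holds). Time passes only in rows, so rows that repeat a pose let the fingers close. It gives the time, the measured TCP pose, the force and the opening at its end, in the units of the state.
- telemetry.read_state(): the state, without advancing time (a new reading comes with each control period).
- imaging.read_camera(name): name is "side" or "top" or "wrist"; returns (picture, depth): 480x640x3 uint8, blue, green, red; 480x640 float32, mm along the optical axis (not along the pixel's ray), 0 where there is no reading.
- imaging.camera_params(name): a dict with "vfov" (degrees; the focal length in pixels is half the picture's height over the tangent of half this angle, whatever the lens; pixels are square), "cx", "cy" (the principal point, pixels), "camera_from_world" (4x4, takes a point from world to camera coordinates); the wrist camera has in their place "mount" (4x4, takes a point from camera to tool coordinates, whose origin is the TCP and whose axes are the tool frame's). Camera axes: x right, y up, looking along -z (the intrinsics and any distortion apply to the point x, -y, -z); pixel columns grow to the right and rows downward; lengths in mm; the calibration is good to about 2 mm. The wrist camera is an equidistant fisheye: a pixel r from the principal point sees the ray r / f radians off the axis. A picture is of the moment at which its call begins: read the wrist's pose just before it. camera_params takes no time and is no camera call.
- workorder.sign_off(): hands the job in, once; it reports no verdict.
The state is a dict: "time": time; "q": joint angles; "qvel": joint speeds; "joint_torque": joint torques, N m; "ee_pos": TCP position; "tcp_rot": TCP orientation; "contact_force": force on the tool from outside, world axes, zero at the start; "wrist_torque": the same for the moment, N m; "finger_gap": finger opening in mm.
Only numpy, scipy, OpenCV 4.12 (cv2) and the standard library are available. Lean on these libraries where they do the work, as an engineer would, in place of code of your own. Each camera call takes 0.05 s, during which the arm holds its last target. There are 200 camera calls.

## Working session

There is one attempt and no reset: what is moved stays moved. The work goes in short steps, Python scripts to look and compute and a tool call to move; the robot and the scene stay as the last step left them, time stands still between calls to the robot, and variables do not carry over. Pictures are saved under pics/ and viewed, on a budget of 14 in all, crops included, one or two more only if the job needs it, and the job is handed in when it is done.

Besides the shell and the picture viewer there is one more tool, called after "Request:" as name(argument=value, ...), one argument or row to a line, values as JSON. send_rows: Moves the arm, as the interface text tells. Its arguments: {"type":"object","properties":{"moves":{"type":"array"},"squeeze":{"type":"number"}},"required":["moves"]}

```bash
mkdir -p pics; ls; python3 - <<'E'
from cell import telemetry, imaging, workorder, manip
import cv2
s=telemetry.read_state();print({k:s[k] for k in ('time','ee_pos','tcp_rot','contact_force','finger_gap')})
print([a for a in dir(manip) if a[0]!='_'])
for n in ('side','top'):
    p,d=imaging.read_camera(n);cv2.imwrite(f'pics/{n}0.png',p);print(n,imaging.camera_params(n),d.min(),d.max())
print(imaging.camera_params('wrist'))
E
```

```text
pics
{'time': 0.0, 'ee_pos': array([278.2149498 , 559.05595763, 238.55664323]), 'tcp_rot': array([ 0.60144661,  0.37183816, -0.37275884, -0.6008737 ]), 'contact_force': array([-0.21961692,  0.38813363,  0.58779854]), 'finger_gap': 85.47446913296822}
['Unreachable', 'tip_reach']
side {'vfov': 54.930073620252465, 'cx': 322.99257037225783, 'cy': 240.80091561071018, 'camera_from_world': array([[ 8.43612015e-01, -5.36599447e-01, -1.94884905e-02,
        -4.65443655e+02],
       [ 3.03693411e-01,  4.46889323e-01,  8.41463157e-01,
        -2.14610978e+02],
       [-4.42819467e-01, -7.15786955e-01,  5.39962919e-01,
        -6.83379866e+02],
       [ 0.00000000e+00,  0.00000000e+00,  0.00000000e+00,
         1.00000000e+00]])} 0.0 3836.2278
top {'vfov': 53.548880256479286, 'cx': 324.6261109984846, 'cy': 241.15721003614723, 'camera_from_world': array([[-2.78312977e-02, -9.99606285e-01, -3.56273608e-03,
        -8.79039737e-01],
       [ 9.90830819e-01, -2.80580159e-02,  1.32162917e-01,
        -5.29900851e+02],
       [-1.32210846e-01,  1.48196772e-04,  9.91221605e-01,
        -9.20120313e+02],
       [ 0.00000000e+00,  0.00000000e+00,  0.00000000e+00,
         1.00000000e+00]])} 0.0 1894.2233
{'vfov': 65.70646984690485, 'cx': 318.83353145029037, 'cy': 247.51668655520658, 'mount': array([[ 9.99999091e-01, -1.08123648e-03,  8.06178876e-04,
         9.49742011e-03],
       [ 1.07300076e-03,  2.75663508e-01, -9.61253598e-01,
        -1.33715831e+02],
       [ 8.17108361e-04,  9.61253588e-01,  2.75664418e-01,
         6.90228846e+01],
       [ 0.00000000e+00,  0.00000000e+00,  0.00000000e+00,
         1.00000000e+00]])}
```

View pics/top0.png

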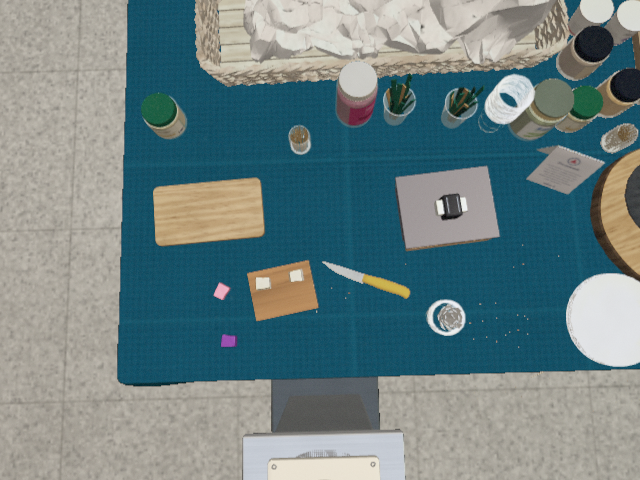

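View pics/side0.png

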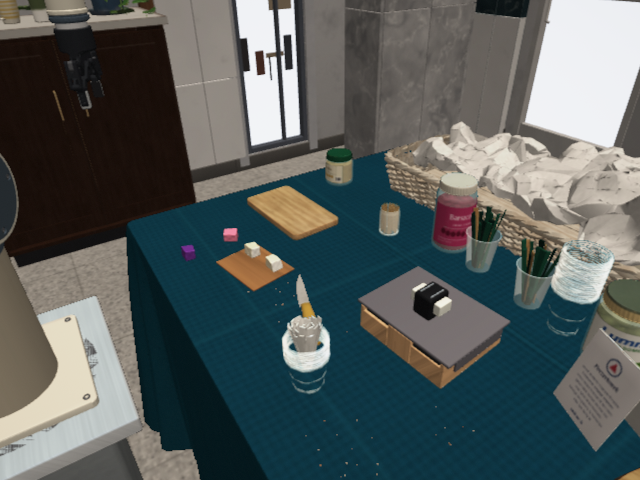

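```bash
cat > h.py <<'E'
import numpy as np, cv2
from scipy.spatial.transform import Rotation as R
from cell import telemetry, imaging, workorder, manip
def foc(P): return 240/np.tan(np.radians(P['vfov'])/2)
def cam(n):
    """picture, per-pixel world XYZ (nan where no depth), (origin, ray dirs)"""
    P=imaging.camera_params(n); f=foc(P)
    if n=='wrist':
        s=telemetry.read_state(); T=np.eye(4); T[:3,:3]=R.from_quat(s['tcp_rot']).as_matrix(); T[:3,3]=s['ee_pos']; W=T@P['mount']
    else: W=np.linalg.inv(P['camera_from_world'])
    p,d=imaging.read_camera(n)
    v,u=np.mgrid[:480,:640].astype(float); a=(u-P['cx'])/f; b=(v-P['cy'])/f
    if n=='wrist':
        r=np.hypot(a,b)+1e-9; k=np.tan(r)/r; a,b=a*k,b*k
    D=np.stack([a,-b,-np.ones_like(a)],-1)@W[:3,:3].T
    X=W[:3,3]+D*np.where(d>0,d,np.nan)[...,None]
    return p,X,W[:3,3],D
def plane(o,D,u,v,z):
    q=D[int(round(v)),int(round(u))]; return o+q*(z-o[2])/q[2]
def rect(X,m):
    """min-area rect of masked points: centre, sizes, long-side angle deg (world)"""
    (c,s,a)=cv2.minAreaRect(X[m][:,:2].astype(np.float32))
    if s[0]<s[1]: s=s[::-1]; a+=90
    return np.round(c,1),np.round(s,1),round((a+90)%180-90,2),round(float(np.median(X[m][:,2])),1),int(m.sum())
def comps(m,minpx):
    m=cv2.morphologyEx(m.astype(np.uint8),cv2.MORPH_OPEN,np.ones((2,2)))
    n,l,st,c=cv2.connectedComponentsWithStats(m)
    return [l==i for i in range(1,n) if st[i,4]>=minpx]
def go(x,y,z,jaw):
    """shift (m, tool axes) and twist to TCP x,y,z with jaw axis at world angle jaw deg (mod 180)"""
    s=telemetry.read_state(); r=R.from_quat(s['tcp_rot']); sh=r.inv().apply(np.array([x,y,z])-s['ee_pos'])/1000
    ax=r.as_matrix(); cur=np.degrees(np.arctan2(ax[1,0],ax[0,0])); dj=(jaw-cur+90)%180-90
    print('go',np.round(sh,4),'twist',round(-np.radians(dj),3),'jaw now',round(cur,1),'q6',round(s['q'][5],2),'down',np.round(ax[:,1],3))
E
python3 - <<'E'
from h import *
p,X,o,D=cam('top'); print('cam',o)
hsv=cv2.cvtColor(p,cv2.COLOR_BGR2HSV); z=X[...,2]
def near(u0,u1,v0,v1):
    m=np.zeros((480,640),bool); m[v0:v1,u0:u1]=1; return m
m=near(380,520,150,265)
print('tablez',np.nanmedian(z[250:260,330:340]))
for c in comps(m&(z>47)&(z<62),500): print('lid',rect(X,c))
for c in comps(m&(z>85),30): print('housing',rect(X,c))
wh=(hsv[...,1]<40)&(hsv[...,2]>190)
for c in comps(m&wh,8): print('btn',rect(X,c),np.argwhere(c).mean(0))
for c in comps(near(140,280,160,260)&(z>10)&(z<25),500): print('serv',rect(X,c))
sm=near(235,330,250,330)
for c in comps(sm&(hsv[...,0]<20)&(hsv[...,1]>90),300): print('small',rect(X,c))
for c in comps(sm&(z>18),20): print('cube',rect(X,c),np.argwhere(c).mean(0))
for c in comps(near(135,640,55,350)&(z>40),60): print('tall',rect(X,c),np.nanmax(z[c]))
go(0,0,0,0)
E
```

```text
cam [403.36774377 -15.61030127 982.07324411]
tablez -0.9163407447343843
lid (array([ 588.5, -271.2]), array([203.3, 139.2]), -82.51, nan, 6146)
housing (array([ 584.8, -266.1]), array([52.2, 49. ]), 37.76, nan, 539)
btn (array([ 588.5, -291.1]), array([28.6, 21.8]), 7.05, 86.1, 73) [204.79452055 464.64383562]
btn (array([ 580.8, -239.4]), array([25.8, 10.2]), 6.35, nan, 78) [207.83333333 440.6025641 ]
serv (array([593.4, 222.6]), array([215.6, 121.9]), -82.15, nan, 6371)
small (array([nan, nan]), array([0., 0.]), 0.0, nan, 2700)
cube (array([460.9,  43.7]), array([25.1, 21.7]), -85.88, 25.7, 140) [276.87142857 296.35714286]
cube (array([447.6, 111. ]), array([27. , 21.9]), -89.27, 24.2, 160) [284.19375 263.175  ]
tall (array([ 854.4, -139.8]), array([770.8, 161.1]), 89.42, nan, 6569) 155.46032278935274
tall (array([905.7,  99. ]), array([69.1, 38.9]), 9.13, 116.5, 128) 129.58880938528614
tall (array([903.4,  60.2]), array([79.1, 34.9]), 5.13, 137.6, 63) 146.38414678700678
tall (array([ 894.1, -593.7]), array([126.9,  44.9]), -79.68, 64.7, 598) 95.60139414832804
tall (array([ 814.4, -
[... 332 characters left out ...]
3747
tall (array([ 733.5, -653.4]), array([92.4, 33.3]), -67.87, nan, 357) 67.07195338162217
tall (array([753.5,  29.5]), array([40. , 26.1]), 73.22, 49.3, 85) 65.78463712688745
tall (array([750. ,  28.8]), array([41.5, 38.3]), -43.46, nan, 153) 62.90302634032446
tall (array([ 662.7, -530.7]), array([157.3,  64.5]), 80.83, nan, 1475) 120.95571668083448
tall (array([ 577. , -610.4]), array([250.5,  77.6]), -7.17, nan, 3020) 52.20128737726077
tall (array([nan, nan]), array([nan,  0.]), nan, nan, 6860) 98.50699668058598
tall (array([ 362.5, -250.9]), array([88.8, 57.6]), 62.14, nan, 879) 122.5215926424761
go [-0.6243  0.2395 -0.    ] twist 1.109 jaw now 63.5 q6 -0.02 down [-0.001 -0.001 -1.   ]
```

```bash
python3 - <<'E'
s=open('h.py').read()
i=s.index('def go')
s=s[:i]+'''def go(x,y,z,jaw,show=True):
    """shift (m, tool axes) and twist to TCP x,y,z with jaw (tool x) axis at world angle jaw deg"""
    s=telemetry.read_state(); r=R.from_quat(s['tcp_rot']); sh=r.inv().apply(np.array([x,y,z])-s['ee_pos'])/1000
    ax=r.as_matrix(); cur=np.degrees(np.arctan2(ax[1,0],ax[0,0])); dj=(jaw-cur+180)%360-180
    print('go',np.round(sh,4),'twist',round(-np.radians(dj),3),'| at',np.round(s['ee_pos'],1),'jaw',round(cur,1),'q6',round(s['q'][5],2),'gap',round(s['finger_gap'],1),'F',np.round(s['contact_force'],1),'t',round(s['time'],2))
'''
open('h.py','w').write(s)
from h import *
go(560,-268,240,-82)
E
```

```text
go [-6.150e-01 -6.000e-04 -6.208e-01] twist 2.54 | at [278.3 559.2 238.7] jaw 63.5 q6 -0.02 gap 85.2 F [ 0.4 -0.2  0.9] t 0.15
```

Request:
send_rows(
  moves=[
    [[-0.615,0,-0.621],2.5,0.085],
    [[-0.615,0,-0.621],2.5,0.085],
    [[-0.615,0,-0.621],2.5,0.085],
    [[-0.615,0,-0.621],2.5,0.085],
    [[-0.615,0,-0.621],2.5,0.085],
  ],
)

```text
time: 0.78
ee_pos: [379.4, 261.8, 239.4]
tcp_rot: [0.705, 0.059, -0.058, -0.704]
contact_force: [1.2, 0.2, -0.2]
finger_gap: 84.9
```

```bash
python3 -c "
from h import *
go(560,-268,240,-82)"
```

```text
go [ 9.070e-02 -3.000e-04 -5.524e-01] twist 1.597 | at [379.4 261.8 239.4] jaw 9.5 q6 0.41 gap 84.9 F [ 1.2  0.2 -0.2] t 0.78
```

Request:
send_rows(
  moves=[
    [[0.09,0,-0.552],1.6,0.085],
    [[0.09,0,-0.552],1.6,0.085],
    [[0.09,0,-0.552],1.6,0.085],
    [[0.09,0,-0.552],1.6,0.085],
    [[0.09,0,-0.552],1.6,0.085],
  ],
)

```text
time: 1.4
ee_pos: [479.8, -34.3, 239.7]
tcp_rot: [0.655, -0.266, 0.267, -0.655]
contact_force: [0.3, 0.0, 0.3]
finger_gap: 85.0
```

```bash
python3 -c "
from h import *
go(560,-268,240,-82)"
```

```text
go [ 2.205e-01 -2.000e-04 -1.114e-01] twist 0.659 | at [479.8 -34.3 239.7] jaw -44.3 q6 0.68 gap 85.0 F [0.3 0.  0.3] t 1.4
```

Request:
send_rows(
  moves=[
    [[0.22,0,-0.111],0.66,0.085],
    [[0.22,0,-0.111],0.66,0.085],
    [[0.22,0,-0.111],0.66,0.085],
    [[0.22,0,-0.111],0.66,0.085],
    [[0.22,0,-0.111],0.66,0.085],
  ],
)

```text
time: 2.02
ee_pos: [560.7, -271.3, 239.3]
tcp_rot: [-0.532, 0.465, -0.466, 0.532]
contact_force: [-0.6, 0.7, 0.3]
finger_gap: 84.7
```

```bash
python3 - <<'E'
from h import *
go(560,-268,240,-82)
p,X,o,D=cam('wrist'); np.savez('w1.npz',p=p,X=X,o=o,D=D); cv2.imwrite('pics/w1.png',p); print(o)
E
```

```text
go [-0.0034 -0.0007 -0.0002] twist -0.006 | at [ 560.7 -271.3  239.3] jaw -82.3 q6 0.97 gap 84.7 F [-0.6  0.7  0.3] t 2.02
[ 630.42247441 -262.17615564  373.14830828]
```

View pics/w1.png

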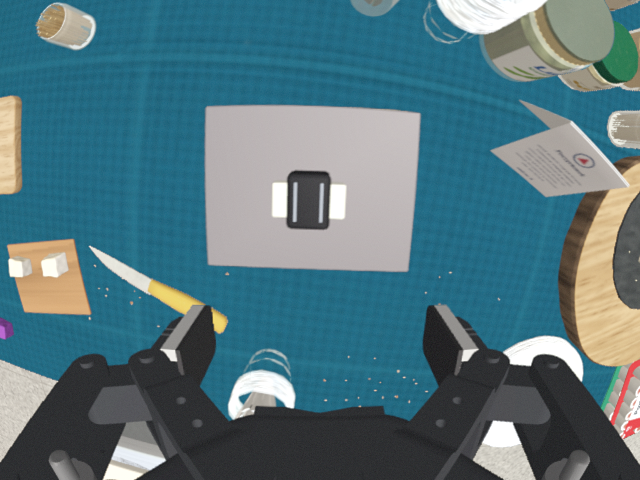

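```bash
cat > lid.py <<'E'
from h import *
def lid(p,o,D,z0=48,box=(160,460,80,300)):
    """lid pose from a wrist view: plate corners cast on plate top, button centroids on their top faces"""
    hsv=cv2.cvtColor(p,cv2.COLOR_BGR2HSV); m=np.zeros((480,640),bool); m[box[2]:box[3],box[0]:box[1]]=1
    w=comps(m&(hsv[...,1]<30)&(hsv[...,2]>215),60)
    B=[]
    for c in sorted(w,key=lambda c:-c.sum())[:2]:
        v,u=np.argwhere(c).mean(0); B.append(plane(o,D,u,v,z0+39)); print('btn px',u,v,c.sum(),B[-1].round(1))
    g=comps(m&(hsv[...,1]<40)&(hsv[...,2]>100)&(hsv[...,2]<215),2000)
    g=max(g,key=lambda c:c.sum())
    pts=np.array([plane(o,D,u,v,z0+6)[:2] for v,u in np.argwhere(g)],np.float32)
    c,s,a=cv2.minAreaRect(pts)
    if s[0]>s[1]: a-=90
    a=(a+90)%180-90
    d=np.array([np.cos(np.radians(a)),np.sin(np.radians(a))])
    print('plate',np.round(c,1),np.round(s,1),'yaw',round(a,2),'origin from plate',np.round(np.array(c)-5*d,1))
    if len(B)==2:
        B.sort(key=lambda b:b[1]); e=B[1]-B[0]; print('btn mid',((B[0]+B[1])/2).round(1),'yaw',np.degrees(np.arctan2(-e[0],e[1])).round(2),'sep',np.linalg.norm(e).round(1))
E
python3 - <<'E'
from lid import *
f=np.load('w1.npz'); lid(f['p'],f['o'],f['D'])
X=f['X']; print('plate z',np.nanmedian(X[130:150,230:260,2]),'btn z',np.nanmedian(X[190:210,276:284,2]),'housing z',np.nanmedian(X[185:215,300:318,2]),'table',np.nanmedian(X[150:200,120:160,2]))
E
```

```text
btn px 338.5501858736059 202.1078066914498 538 [ 588.2 -284.5   87. ]
btn px 279.99611650485434 200.06990291262136 515 [ 583.8 -238.7   87. ]
plate [ 590.7 -261.1] [145.6 186.6] yaw 5.69 origin from plate [ 585.7 -261.6]
btn mid [ 586.  -261.6   87. ] yaw 5.58 sep 46.0
plate z 53.062476402462295 btn z 86.19663469576048 housing z 93.18946516683559 table -1.198147202906
```

```bash
python3 -c "
from h import *
go(586,-261.5,120,-84.35)
go(586,-261.5,65,-84.35)"
```

```text
go [-0.004  0.119  0.027] twist 0.037 | at [ 559.8 -269.1  239. ] jaw -82.2 q6 0.97 gap 84.8 F [ 0.1 -0.  -0.4] t 2.08
go [-0.004  0.174  0.027] twist 0.037 | at [ 559.8 -269.1  239. ] jaw -82.2 q6 0.97 gap 84.8 F [ 0.1 -0.  -0.4] t 2.08
```

Request:
send_rows(
  moves=[
    [[-0.004,0.06,0.027],0.037,0.085],
    [[-0.004,0.119,0.027],0.037,0.085],
    [[-0.004,0.14,0.027],0.037,0.085],
    [[-0.004,0.174,0.027],0.037,0.085],
    [[-0.004,0.174,0.027],0.037,0.085],
  ],
)

```text
time: 2.7
ee_pos: [584.6, -260.3, 64.0]
tcp_rot: [0.525, -0.476, 0.473, -0.524]
contact_force: [-0.1, -0.1, 0.6]
finger_gap: 85.0
```

```bash
python3 -c "
from h import *
go(586,-261.5,65,-84.35)"
```

```text
go [ 0.0013 -0.001   0.0013] twist 0.001 | at [ 584.6 -260.3   64. ] jaw -84.3 q6 1.03 gap 85.0 F [-0.1 -0.1  0.6] t 2.7
```

Well centred; squeeze.

Request:
send_rows(
  moves=[
    [[0.001,-0.001,0.001],0,0.04],
    [[0.001,-0.001,0.001],0,0.04],
    [[0.001,-0.001,0.001],0,0.04],
    [[0.001,-0.001,0.001],0,0.04],
    [[0.001,-0.001,0.001],0,0.04],
  ],
  squeeze=40,
)

```text
time: 3.32
ee_pos: [587.1, -261.5, 67.8]
tcp_rot: [-0.524, 0.475, -0.474, 0.524]
contact_force: [-0.7, 2.7, 9.4]
finger_gap: 44.6
```

Request:
send_rows(
  moves=[
    [[0,0,0],0,0.04],
    [[0,0,0],0,0.04],
    [[0,0,0],0,0.04],
    [[0,-0.005,0],0,0.04],
    [[0,-0.01,0],0,0.04],
  ],
)

```text
time: 3.95
ee_pos: [587.0, -261.5, 77.9]
tcp_rot: [-0.524, 0.475, -0.474, 0.524]
contact_force: [0.5, -0.1, -2.5]
finger_gap: 44.5
```

Request:
send_rows(
  moves=[
    [[0,-0.03,0],0,0.04],
    [[0,-0.06,0],0,0.04],
    [[0,-0.075,0],0,0.04],
    [[0,-0.075,0],0,0.04],
  ],
)

```text
time: 4.45
ee_pos: [587.7, -261.9, 154.0]
tcp_rot: [-0.524, 0.474, -0.475, 0.525]
contact_force: [-0.5, -1.1, -3.6]
finger_gap: 44.8
```

```bash
python3 -c "
from h import *
go(605,-28,153,-84.35)"
```

```text
go [-0.231   0.001   0.0405] twist 0.001 | at [ 587.7 -261.9  154. ] jaw -84.3 q6 1.03 gap 44.8 F [-0.5 -1.1 -3.6] t 4.45
```

Request:
send_rows(
  moves=[
    [[-0.03,0,0.005],0,0.04],
    [[-0.08,0,0.014],0,0.04],
    [[-0.13,0,0.023],0,0.04],
    [[-0.185,0,0.032],0,0.04],
    [[-0.22,0,0.039],0,0.04],
  ],
)

```text
time: 5.08
ee_pos: [603.5, -36.6, 152.4]
tcp_rot: [0.525, -0.475, 0.474, -0.524]
contact_force: [0.5, 0.0, -2.0]
finger_gap: 44.8
```

Request:
send_rows(
  moves=[
    [[-0.01,0,0.002],0,0.04],
    [[-0.01,0.05,0.002],0,0.04],
    [[-0.01,0.09,0.002],0,0.04],
    [[-0.01,0.105,0.002],0,0.04],
    [[-0.01,0.108,0.002],0,0.04],
  ],
)

```text
time: 5.7
ee_pos: [603.8, -27.0, 43.4]
tcp_rot: [0.525, -0.475, 0.473, -0.524]
contact_force: [0.2, -0.0, -2.9]
finger_gap: 44.5
```

```bash
python3 -c "
from h import *
go(605,-28,38,-84.35)"
```

```text
go [0.0011 0.0054 0.0011] twist 0.002 | at [603.8 -27.   43.4] jaw -84.3 q6 1.41 gap 44.5 F [ 0.2 -0.  -2.9] t 5.7
```

Request:
send_rows(
  moves=[
    [[0,0.003,0],0,0.04],
    [[0,0.0055,0],0,0.04],
    [[0,0.0065,0],0,0.04],
    [[0,0.0065,0],0,0.04],
  ],
)

```text
time: 6.2
ee_pos: [604.3, -27.1, 37.9]
tcp_rot: [0.525, -0.475, 0.474, -0.524]
contact_force: [-1.4, -0.6, 4.0]
finger_gap: 44.6
```

```bash
python3 -c "
from h import *
go(605,-28,38,-84.35)"
```

```text
go [ 0.001  -0.0001  0.0006] twist 0.002 | at [604.3 -27.1  37.9] jaw -84.3 q6 1.41 gap 44.6 F [-1.4 -0.6  4. ] t 6.2
```

Request:
send_rows(
  moves=[
    [[0,0,0],0,0.085],
    [[0,0,0],0,0.085],
    [[0,0,0],0,0.085],
    [[0,-0.01,0],0,0.085],
    [[0,-0.06,0],0,0.085],
  ],
)

```text
time: 6.82
ee_pos: [602.2, -26.9, 96.3]
tcp_rot: [0.526, -0.476, 0.472, -0.523]
contact_force: [0.5, 0.0, -0.1]
finger_gap: 85.0
```

Request:
send_rows(
  moves=[
    [[0,-0.06,0],0,0.085],
    [[0.06,-0.12,0],0,0.085],
    [[0.12,-0.15,0],0,0.085],
    [[0.18,-0.15,-0.02],0,0.085],
    [[0.23,-0.15,-0.06],0,0.085],
  ],
)

```text
time: 7.45
ee_pos: [577.8, -243.5, 247.6]
tcp_rot: [0.526, -0.475, 0.473, -0.523]
contact_force: [0.6, -0.8, -0.4]
finger_gap: 85.0
```

```bash
python3 - <<'E'
from h import *
go(575,-262,260,-84.35)
p,X,o,D=cam('wrist'); np.savez('w2.npz',p=p,X=X,o=o,D=D); cv2.imwrite('pics/w2.png',p); print(o)
E
```

```text
go [ 0.0181 -0.0124 -0.0047] twist 0.002 | at [ 577.8 -243.5  247.6] jaw -84.2 q6 1.05 gap 85.0 F [ 0.6 -0.8 -0.4] t 7.45
[ 648.53360579 -236.70554534  380.97910051]
```

View pics/w2.png

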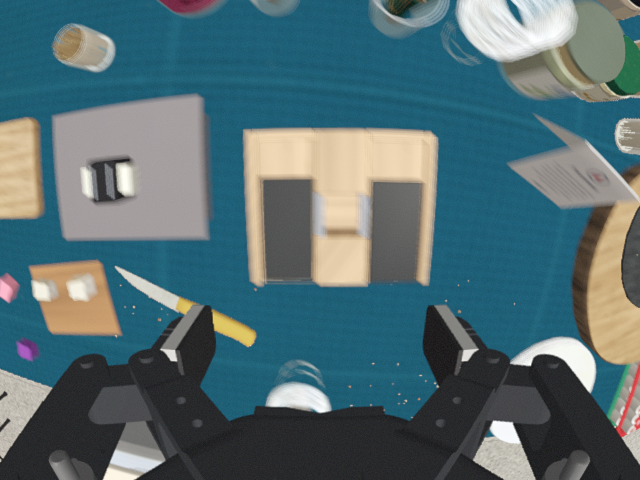

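```bash
cat >> h.py <<'E'
def castrect(o,D,c,z):
    """rect of masked pixels cast on plane z: centre, (short,long), yaw of long side"""
    pts=np.array([plane(o,D,u,v,z)[:2] for v,u in np.argwhere(c)],np.float32)
    ce,s,a=cv2.minAreaRect(pts)
    if s[0]<s[1]: a+=90
    return np.round(ce,1),np.round(sorted(s),1),round((a+90)%180-90,2)
KO=np.array([586,-261.5]); KY=5.65
def K(x,y):
    a=np.radians(KY); return KO+np.array([np.cos(a)*x-np.sin(a)*y,np.sin(a)*x+np.cos(a)*y])
def Kinv(P):
    a=np.radians(KY); d=np.asarray(P)[:2]-KO; return np.array([np.cos(a)*d[0]+np.sin(a)*d[1],-np.sin(a)*d[0]+np.cos(a)*d[1]])
E
python3 - <<'E'
from h import *
p,X,o,D=cam('wrist')
go(575,-262,250,-84.35)
hsv=cv2.cvtColor(p,cv2.COLOR_BGR2HSV); m=np.zeros((480,640),bool); m[110:310,235:460]=1
for c in comps(m&(hsv[...,2]<110)&(hsv[...,1]<80),800):
    r=castrect(o,D,c,47); print('slate',r,Kinv(r[0]).round(1),np.nanmedian(X[c][:,2]))
w=comps(m&(hsv[...,0]<25)&(hsv[...,1]>25)&(hsv[...,2]>120),500)
u=np.any(w,axis=0); r=castrect(o,D,u,48); print('keeper',r,Kinv(r[0]).round(1))
print(K(55,51),K(55,-51))
E
```

```text
go [ 0.0157 -0.0034 -0.0012] twist -0.004 | at [ 574.7 -246.2  246.6] jaw -84.6 q6 1.06 gap 85.0 F [-0.9  0.4  0.3] t 7.55
slate (array([ 567. , -213.5]), array([48.3, 98.4]), 5.88) [-14.2  49.6] 46.09193709502267
slate (array([ 575. , -313.4]), array([49.6, 98.7]), 6.62) [-16.1 -50.6] 46.193926652481935
keeper (array([ 591.4, -261.1]), array([145.4, 171.6]), -84.08) [ 5.4 -0.1]
[ 635.71178304 -205.33294002] [ 645.75382199 -306.83741014]
```

```bash
sed -i 's/KY=5.65/KY=5.85/' h.py; python3 - <<'E'
from h import *
x,y=K(53,51); go(x,y,110,-84.15); go(x,y,50.5,-84.15)
x,y=K(3,51); go(x,y,50.5,-84.15)
E
```

```text
go [-0.0352  0.1361  0.0634] twist -0.007 | at [ 574.7 -246.2  246.6] jaw -84.6 q6 1.06 gap 85.0 F [-0.9  0.4  0.3] t 7.55
go [-0.0352  0.1956  0.0639] twist -0.007 | at [ 574.7 -246.2  246.6] jaw -84.6 q6 1.06 gap 85.0 F [-0.9  0.4  0.3] t 7.55
go [-0.0349  0.196   0.0139] twist -0.007 | at [ 574.7 -246.2  246.6] jaw -84.6 q6 1.06 gap 85.0 F [-0.9  0.4  0.3] t 7.55
```

Request:
send_rows(
  moves=[
    [[-0.035,0.05,0.064],-0.007,0.0],
    [[-0.035,0.1,0.064],-0.007,0.0],
    [[-0.035,0.12,0.064],-0.007,0.0],
    [[-0.035,0.136,0.064],-0.007,0.0],
    [[-0.035,0.136,0.064],-0.007,0.0],
  ],
)

```text
time: 8.18
ee_pos: [633.7, -205.0, 109.6]
tcp_rot: [0.527, -0.476, 0.472, -0.523]
contact_force: [0.1, 0.4, 0.9]
finger_gap: 0.0
```

```bash
python3 - <<'E'
from h import *
x,y=K(53,51); go(x,y,50.5,-84.15)
E
```

```text
go [0.0003 0.0591 0.0003] twist 0.0 | at [ 633.7 -205.   109.6] jaw -84.1 q6 1.14 gap 0.0 F [0.1 0.4 0.9] t 8.18
```

Request:
send_rows(
  moves=[
    [[0,0.03,0],0,0.0],
    [[0,0.052,0],0,0.0],
    [[0,0.056,0],0,0.0],
    [[0,0.059,0],0,0.0],
    [[0,0.059,0],0,0.0],
  ],
)

```text
time: 8.8
ee_pos: [633.7, -205.3, 51.3]
tcp_rot: [0.527, -0.476, 0.472, -0.523]
contact_force: [0.0, 0.4, -0.0]
finger_gap: -0.3
```

Request:
send_rows(
  moves=[
    [[0,0,-0.008],0,0.0],
    [[0,0,-0.016],0,0.0],
    [[0,0,-0.024],0,0.0],
    [[0,0,-0.03],0,0.0],
    [[0,0,-0.036],0,0.0],
  ],
)

```text
time: 9.43
ee_pos: [597.9, -209.2, 52.0]
tcp_rot: [0.527, -0.475, 0.472, -0.523]
contact_force: [1.7, 0.0, 3.1]
finger_gap: -0.2
```

```bash
python3 - <<'E'
from h import *
x,y=K(3,51); go(x,y,50.5,-84.15)
p,X,o,D=cam('wrist'); cv2.imwrite('pics/w3.png',p)
E
```

```text
go [-0.0001  0.0016 -0.0142] twist -0.0 | at [ 597.9 -209.2   52. ] jaw -84.2 q6 1.12 gap -0.2 F [1.7 0.  3.1] t 9.43
```

View pics/w3.png

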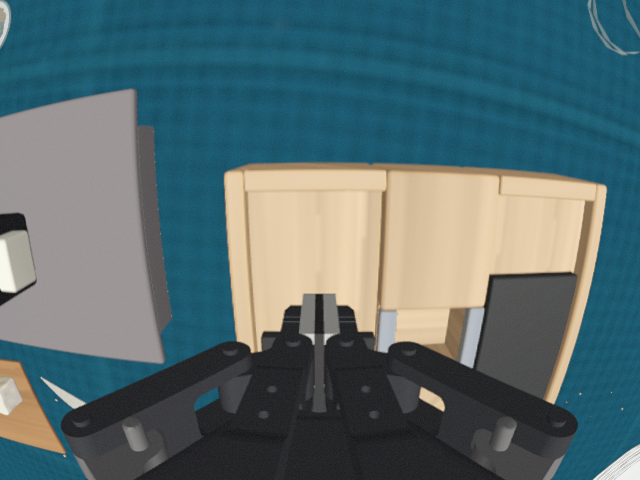

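Request:
send_rows(
  moves=[
    [[0,0.001,-0.004],0,0.0],
    [[0,0.001,-0.008],0,0.0],
    [[0,0.001,-0.012],0,0.0],
    [[0,0.001,-0.014],0,0.0],
    [[0,0.001,-0.014],0,0.0],
  ],
)

```text
time: 10.1
ee_pos: [582.6, -210.5, 50.7]
tcp_rot: [0.527, -0.476, 0.472, -0.523]
contact_force: [-0.5, 0.1, 0.9]
finger_gap: 0.1
```

Request:
send_rows(
  moves=[
    [[0,0,0.004],0,0.0],
    [[0,-0.06,0.004],0,0.0],
    [[0,-0.12,0.0],0,0.0],
    [[0,-0.18,0],0,0.0],
    [[0,-0.18,0],0,0.0],
  ],
)

```text
time: 10.72
ee_pos: [587.5, -211.4, 236.7]
tcp_rot: [0.526, -0.472, 0.475, -0.524]
contact_force: [0.0, -0.7, -0.3]
finger_gap: -0.1
```

```bash
cat > sl.py <<'E'
from h import *
def slates(p,X,o,D,z=47,box=(200,480,80,400)):
    hsv=cv2.cvtColor(p,cv2.COLOR_BGR2HSV); m=np.zeros((480,640),bool); m[box[2]:box[3],box[0]:box[1]]=1
    for c in comps(m&(hsv[...,2]<110)&(hsv[...,1]<80),800):
        r=castrect(o,D,c,z); v,u=np.argwhere(c).mean(0); print('dark',r,'K',Kinv(r[0]).round(1),'z',np.nanmedian(X[c][:,2]).round(1),'px',int(u),int(v))
E
python3 - <<'E'
from sl import *
p,X,o,D=cam('wrist'); cv2.imwrite('pics/w4.png',p)
x,y=K(53,-51); go(x,y,110,-84.15)
slates(p,X,o,D)
E
```

```text
go [0.1012 0.1236 0.0485] twist -0.0 | at [ 585.8 -210.7  233.6] jaw -84.2 q6 1.11 gap 0.2 F [-0.1  1.1 -0.2] t 10.78
dark (array([ 574.8, -313.2]), array([50.2, 99. ]), 6.47) K [-16.4 -50.3] z 46.2 px 422 248
dark (array([ 480.6, -257.3]), array([189.2, 325.8]), -86.21) K [-104.4   14.9] z 282.8 px 330 351
```

Request:
send_rows(
  moves=[
    [[0.05,0.03,0.025],0,0.0],
    [[0.101,0.06,0.048],0,0.0],
    [[0.101,0.09,0.048],0,0.0],
    [[0.101,0.124,0.048],0,0.0],
    [[0.101,0.124,0.048],0,0.0],
  ],
)

```text
time: 11.4
ee_pos: [640.3, -305.3, 104.5]
tcp_rot: [0.527, -0.477, 0.471, -0.522]
contact_force: [0.4, 0.1, 0.2]
finger_gap: -0.1
```

```bash
python3 - <<'E'
from h import *
x,y=K(53,-51); go(x,y,51,-84.15)
E
```

```text
go [0.0021 0.0534 0.004 ] twist -0.0 | at [ 640.3 -305.3  104.5] jaw -84.2 q6 1.01 gap -0.1 F [0.4 0.1 0.2] t 11.4
```

Request:
send_rows(
  moves=[
    [[0.002,0,0.004],0,0.0],
    [[0.002,0.03,0.004],0,0.0],
    [[0.002,0.05,0.004],0,0.0],
    [[0.002,0.053,0.004],0,0.0],
    [[0.002,0.053,0.004],0,0.0],
  ],
)

```text
time: 12.02
ee_pos: [644.3, -306.9, 52.0]
tcp_rot: [0.527, -0.477, 0.471, -0.522]
contact_force: [-0.0, -0.1, 0.7]
finger_gap: 0.4
```

Request:
send_rows(
  moves=[
    [[0,0,-0.008],0,0.0],
    [[0,0,-0.016],0,0.0],
    [[0,0,-0.024],0,0.0],
    [[0,0,-0.03],0,0.0],
    [[0,0,-0.036],0,0.0],
  ],
)

```text
time: 12.65
ee_pos: [608.7, -310.9, 53.1]
tcp_rot: [0.527, -0.477, 0.471, -0.523]
contact_force: [2.7, 0.6, 4.0]
finger_gap: -0.2
```

```bash
python3 - <<'E'
from h import *
x,y=K(1.8,-51); go(x,y,51,-84.15)
E
```

```text
go [-0.0005  0.0022 -0.0157] twist -0.0 | at [ 608.7 -310.9   53.1] jaw -84.2 q6 0.99 gap -0.2 F [2.7 0.6 4. ] t 12.65
```

Request:
send_rows(
  moves=[
    [[0,0.002,-0.004],0,0.0],
    [[0,0.002,-0.008],0,0.0],
    [[0,0.002,-0.012],0,0.0],
    [[0,0.002,-0.0155],0,0.0],
    [[0,0.002,-0.0155],0,0.0],
  ],
)

```text
time: 13.28
ee_pos: [595.0, -313.3, 52.9]
tcp_rot: [0.526, -0.475, 0.473, -0.523]
contact_force: [4.0, 0.1, 9.4]
finger_gap: 0.3
```

Request:
send_rows(
  moves=[
    [[0,0,0.004],0,0.0],
    [[0,-0.06,0.004],0,0.0],
    [[0,-0.12,-0.04],0,0.05],
    [[0,-0.18,-0.1],0,0.085],
    [[0,-0.2,-0.11],0,0.085],
  ],
)

```text
time: 13.9
ee_pos: [484.3, -323.7, 254.0]
tcp_rot: [0.527, -0.476, 0.472, -0.523]
contact_force: [-0.1, -0.6, 0.3]
finger_gap: 54.0
```

```bash
python3 - <<'E'
from h import *
p,X,o,D=cam('wrist'); p,X,o,D=cam('wrist'); cv2.imwrite('pics/w5.png',p); np.savez('w5.npz',p=p,X=X,o=o,D=D)
x,y=K(-88,51); go(x,y,110,-84.15)
E
```

```text
go [-0.1051  0.1474  0.0188] twist -0.002 | at [ 485.2 -325.4  258. ] jaw -84.3 q6 0.86 gap 68.5 F [ 0.5 -1.1 -0.7] t 14.0
```

View pics/w5.png

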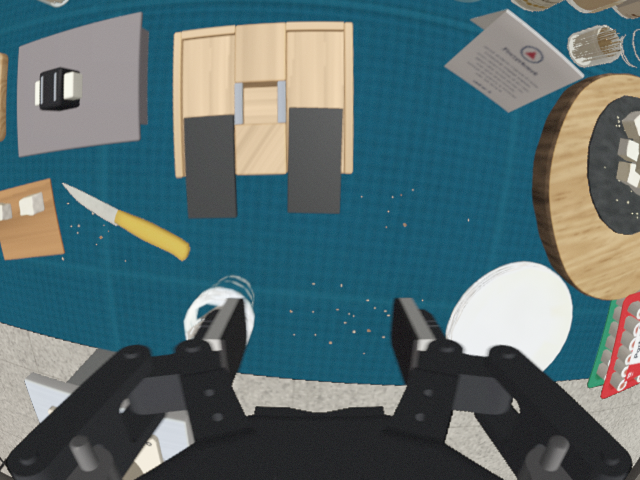

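```bash
python3 - <<'E'
from sl import *
f=np.load('w5.npz'); slates(f['p'],f['X'],f['o'],f['D'],47,(150,380,90,235))
E
```

```text
dark (array([ 535.8, -318.5]), array([48.8, 98.6]), 5.03) K [-55.7 -51.6] z 46.1 px 315 161
dark (array([ 522. , -219.4]), array([49.9, 98. ]), 5.44) K [-59.4  48.4] z 46.0 px 211 167
```

```bash
cat > top.py <<'E'
from h import *
def board(p,o,D):
    hsv=cv2.cvtColor(p,cv2.COLOR_BGR2HSV)
    m=np.zeros((480,640),bool); m[165:260,140:280]=1
    c=max(comps(m&(hsv[...,0]<30)&(hsv[...,2]>130),1000),key=lambda c:c.sum()); print('serving',castrect(o,D,c,16))
def cubes(p,o,D,box=(235,330,250,330)):
    hsv=cv2.cvtColor(p,cv2.COLOR_BGR2HSV)
    m=np.zeros((480,640),bool); m[box[2]:box[3],box[0]:box[1]]=1
    for c in comps(m&(hsv[...,1]<60)&(hsv[...,2]>170),30):
        v,u=np.argwhere(c).mean(0); print('white',castrect(o,D,c,28),'px',int(u),int(v),c.sum())
E
python3 - <<'E'
from top import *
p,X,o,D=cam('top'); board(p,o,D); cubes(p,o,D)
go(492,-222.3,42.5,-84.5)
E
```

```text
serving (array([600. , 221.5]), array([125.5, 224.7]), -86.12)
white (array([461.8,  41.3]), array([22.9, 26.3]), -84.49) px 297 276 147
white (array([448.6, 107.9]), array([21.9, 28.3]), 88.4) px 263 283 163
go [-0.1022  0.2129  0.0171] twist 0.004 | at [ 485.8 -324.9  255.8] jaw -84.3 q6 0.87 gap 75.7 F [ 0.2  0.6 -0.1] t 14.05
```

Request:
send_rows(
  moves=[
    [[-0.06,0.05,0.017],0,0.085],
    [[-0.102,0.1,0.017],0,0.085],
    [[-0.102,0.15,0.017],0,0.085],
    [[-0.102,0.175,0.017],0,0.085],
    [[-0.102,0.175,0.017],0,0.085],
  ],
)

```text
time: 14.68
ee_pos: [489.9, -220.7, 77.0]
tcp_rot: [0.527, -0.477, 0.472, -0.522]
contact_force: [-0.7, 0.1, 0.6]
finger_gap: 85.0
```

```bash
python3 - <<'E'
from h import *
go(492,-222.3,42.5,-84.5)
E
```

```text
go [0.0018 0.0345 0.0023] twist 0.005 | at [ 489.9 -220.7   77. ] jaw -84.2 q6 1.03 gap 85.0 F [-0.7  0.1  0.6] t 14.68
```

Request:
send_rows(
  moves=[
    [[0.002,0.01,0.002],0.005,0.085],
    [[0.002,0.028,0.002],0.005,0.085],
    [[0.002,0.0345,0.002],0.005,0.085],
    [[0.002,0.0345,0.002],0.005,0.085],
    [[0.002,0.0345,0.002],0.005,0.07],
  ],
  squeeze=50,
)

```text
time: 15.3
ee_pos: [492.0, -222.7, 42.9]
tcp_rot: [0.526, -0.478, 0.473, -0.521]
contact_force: [0.4, -0.4, -0.5]
finger_gap: 70.6
```

Request:
send_rows(
  moves=[
    [[0,0,0],0,0.058],
    [[0,0,0],0,0.045],
    [[0,0,0],0,0.045],
    [[0,0,0],0,0.045],
    [[0,0,0],0,0.045],
  ],
)

```text
time: 15.92
ee_pos: [491.5, -221.8, 43.5]
tcp_rot: [0.526, -0.478, 0.473, -0.521]
contact_force: [-2.0, 5.4, 6.6]
finger_gap: 48.3
```

```bash
python3 - <<'E'
from h import *
p,X,o,D=cam('wrist'); cv2.imwrite('pics/w6.png',p)
q,X,o,D=cam('side'); cv2.imwrite('pics/s6.png',np.hstack([p[100:,120:520],q[200:,250:560][:280]][:1]+[cv2.copyMakeBorder(q[200:480,250:560],0,100,0,0,cv2.BORDER_CONSTANT)]))
go(492,-222.3,42.5,-84.5)
E
```

```text
go [0.0006 0.0009 0.0005] twist -0.0 | at [ 491.5 -221.8   43.4] jaw -84.5 q6 1.04 gap 48.5 F [-1.7  5.4  6.6] t 16.02
```

View pics/s6.png

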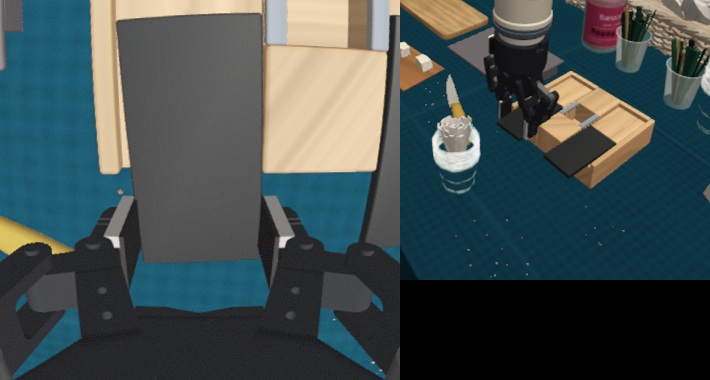

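Request:
send_rows(
  moves=[
    [[0,-0.01,0],0,0.045],
    [[0,-0.03,0],0,0.045],
    [[0,-0.06,0],0,0.045],
    [[0,-0.1,0],0,0.045],
    [[0,-0.11,0],0,0.045],
  ],
)

```text
time: 16.65
ee_pos: [494.1, -222.7, 156.4]
tcp_rot: [0.525, -0.476, 0.474, -0.522]
contact_force: [0.9, 0.5, -1.0]
finger_gap: 48.2
```

```bash
python3 - <<'E'
from h import *
go(566,274,155,-86.1)
p,X,o,D=cam('wrist'); cv2.imwrite('pics/w7.png',p)
E
```

```text
go [-4.875e-01  1.000e-04  1.191e-01] twist 0.028 | at [ 494.1 -222.7  156.4] jaw -84.5 q6 1.04 gap 48.2 F [ 0.9  0.5 -1. ] t 16.65
```

View pics/w7.png

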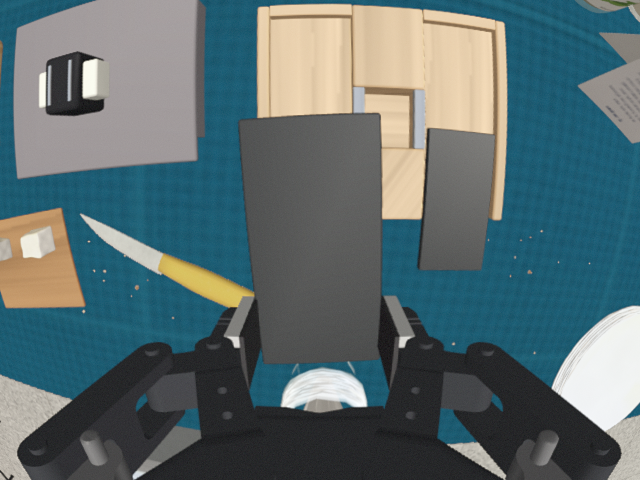

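Request:
send_rows(
  moves=[
    [[-0.03,0,0.008],0,0.045],
    [[-0.08,0,0.02],0.01,0.045],
    [[-0.13,0,0.032],0.02,0.045],
    [[-0.18,0,0.045],0.028,0.045],
    [[-0.23,0,0.057],0.028,0.045],
  ],
)

```text
time: 17.32
ee_pos: [528.0, 13.4, 154.6]
tcp_rot: [0.519, -0.484, 0.481, -0.514]
contact_force: [0.6, -0.2, -0.8]
finger_gap: 48.4
```

Request:
send_rows(
  moves=[
    [[-0.055,0,0.014],0,0.045],
    [[-0.105,0,0.026],0,0.045],
    [[-0.155,0,0.038],0,0.045],
    [[-0.205,0,0.05],0,0.045],
    [[-0.235,0,0.056],0,0.045],
  ],
)

```text
time: 17.95
ee_pos: [567.5, 253.8, 152.4]
tcp_rot: [0.52, -0.484, 0.481, -0.514]
contact_force: [-0.0, 0.1, -1.5]
finger_gap: 48.6
```

```bash
python3 - <<'E'
from h import *
go(566,274,30,-86.1)
E
```

```text
go [-0.0205  0.1224  0.001 ] twist 0.001 | at [567.5 253.8 152.4] jaw -86.0 q6 1.9 gap 48.6 F [-0.   0.1 -1.5] t 17.95
```

Request:
send_rows(
  moves=[
    [[-0.02,0.02,0.001],0,0.045],
    [[-0.0205,0.06,0.001],0,0.045],
    [[-0.0205,0.1,0.001],0,0.045],
    [[-0.0205,0.118,0.001],0,0.045],
    [[-0.0205,0.124,0.001],0,0.045],
  ],
)

```text
time: 18.58
ee_pos: [565.3, 273.5, 26.9]
tcp_rot: [0.52, -0.485, 0.48, -0.513]
contact_force: [0.6, 0.2, -0.3]
finger_gap: 48.5
```

Request:
send_rows(
  moves=[
    [[0,0.002,0],0,0.045],
    [[0,0.004,0],0,0.045],
    [[0,0.006,0],0,0.045],
    [[0,0.006,0],0,0.045],
  ],
)

```text
time: 19.08
ee_pos: [565.8, 273.7, 21.6]
tcp_rot: [0.52, -0.484, 0.481, -0.514]
contact_force: [1.2, -0.1, -0.0]
finger_gap: 48.7
```

Request:
send_rows(
  moves=[
    [[0,0.0015,0],0,0.045],
    [[0,0.003,0],0,0.045],
    [[0,0.003,0],0,0.045],
  ],
)

```text
time: 19.45
ee_pos: [565.8, 273.8, 21.4]
tcp_rot: [0.52, -0.484, 0.481, -0.514]
contact_force: [-7.1, -3.0, 22.8]
finger_gap: 48.2
```

Request:
send_rows(
  moves=[
    [[0,0.0,0],0,0.045],
    [[0,-0.0,0],0,0.07],
    [[0,-0.0,0],0,0.07],
    [[0,-0.0,0],0,0.07],
    [[0,-0.02,0],0,0.07],
  ],
)

```text
time: 20.08
ee_pos: [564.8, 273.3, 40.4]
tcp_rot: [0.521, -0.485, 0.48, -0.513]
contact_force: [-0.3, 0.1, -0.2]
finger_gap: 70.3
```

Request:
send_rows(
  moves=[
    [[0,-0.05,0],0,0.07],
    [[0,-0.1,0],0,0.085],
    [[0.05,-0.15,0],0,0.085],
    [[0.1,-0.15,-0.01],0,0.085],
    [[0.15,-0.15,-0.02],0,0.085],
  ],
)

```text
time: 20.7
ee_pos: [557.6, 121.5, 193.8]
tcp_rot: [0.52, -0.484, 0.481, -0.514]
contact_force: [0.0, -0.4, 0.2]
finger_gap: 85.2
```

```bash
python3 - <<'E'
from sl import *
p,X,o,D=cam('wrist'); p,X,o,D=cam('wrist'); cv2.imwrite('pics/w8.png',p); 
slates(p,X,o,D,23,(0,640,0,290))
x,y=np.array([535.8,-318.5])-28*np.array([np.cos(np.radians(5.3)),np.sin(np.radians(5.3))]); print(x,y); go(x,y,155,-84.7)
E
```

```text
dark (array([596.2, 273.4]), array([50.6, 98.4]), 5.73) K [ 64.7 531.1] z 21.9 px 142 170
dark (array([600. , -41.8]), array([52., 53.]), -83.03) K [ 36.3 217.1] z 62.9 px 500 189
507.91970845083165 -321.0863764485037
go [ 0.4358  0.0404 -0.0765] twist -0.027 | at [556.3 119.  192.7] jaw -86.3 q6 1.7 gap 85.0 F [-0.6  1.3 -0.7] t 20.8
```

View pics/w8.png

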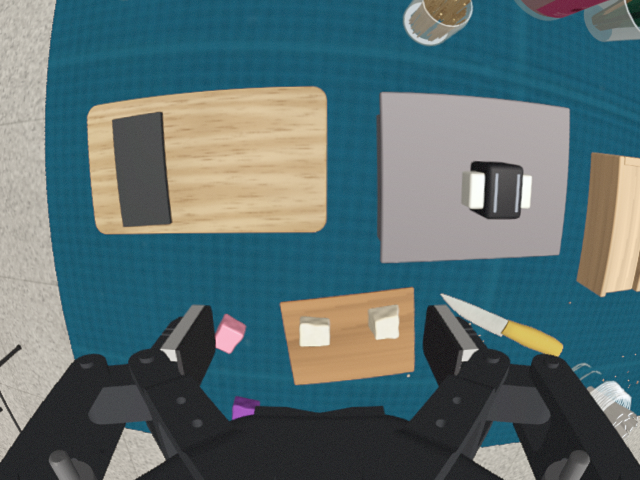

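Request:
send_rows(
  moves=[
    [[0.436,0.04,-0.076],-0.027,0.085],
    [[0.436,0.04,-0.076],-0.027,0.085],
    [[0.436,0.04,-0.076],-0.027,0.085],
    [[0.436,0.04,-0.076],-0.027,0.085],
    [[0.436,0.04,-0.076],-0.027,0.085],
  ],
)

```text
time: 21.42
ee_pos: [523.5, -188.4, 167.3]
tcp_rot: [0.527, -0.478, 0.475, -0.519]
contact_force: [1.0, -0.3, -0.1]
finger_gap: 84.1
```

```bash
python3 - <<'E'
from sl import *
go(508,-321,80,-84.7)
E
```

```text
go [ 0.1303  0.0882 -0.0268] twist 0.0 | at [ 523.5 -188.4  167.3] jaw -84.7 q6 1.12 gap 84.1 F [ 1.  -0.3 -0.1] t 21.43
```

Request:
send_rows(
  moves=[
    [[0.06,0,-0.012],0,0.085],
    [[0.13,0.02,-0.027],0,0.085],
    [[0.13,0.06,-0.027],0,0.085],
    [[0.13,0.088,-0.027],0,0.085],
    [[0.13,0.088,-0.027],0,0.085],
  ],
)

```text
time: 22.05
ee_pos: [506.8, -320.0, 78.9]
tcp_rot: [0.527, -0.479, 0.474, -0.518]
contact_force: [-1.1, 0.1, 0.2]
finger_gap: 84.8
```

```bash
python3 - <<'E'
from sl import *
p,X,o,D=cam('wrist'); slates(p,X,o,D,47,(200,450,0,260))
go(507.5,-321.3,43,-84.7)
E
```

```text
dark (array([ 554.3, -315.9]), array([49.2, 62.6]), 4.6) K [-37.1 -50.9] z 46.1 px 317 191
go [ 0.0008  0.0374 -0.    ] twist 0.0 | at [ 507.9 -320.3   80.4] jaw -84.7 q6 0.91 gap 85.0 F [-0.5  0.3  0.5] t 22.1
```

Request:
send_rows(
  moves=[
    [[0,0.01,0],0,0.085],
    [[0,0.028,0],0,0.085],
    [[0,0.0375,0],0,0.085],
    [[0,0.0375,0],0,0.085],
    [[0,0.0375,0],0,0.07],
  ],
)

```text
time: 22.72
ee_pos: [507.6, -320.6, 42.9]
tcp_rot: [0.527, -0.478, 0.474, -0.519]
contact_force: [0.3, 0.3, 0.2]
finger_gap: 70.4
```

Request:
send_rows(
  moves=[
    [[0,0,0],0,0.058],
    [[0,0,0],0,0.045],
    [[0,0,0],0,0.045],
    [[0,0,0],0,0.045],
    [[0,0,0],0,0.045],
  ],
)

```text
time: 23.35
ee_pos: [507.9, -320.8, 43.7]
tcp_rot: [0.527, -0.478, 0.475, -0.519]
contact_force: [-1.0, 1.1, 5.9]
finger_gap: 48.4
```

Request:
send_rows(
  moves=[
    [[0,-0.01,0],0,0.045],
    [[0,-0.03,0],0,0.045],
    [[0,-0.06,0],0,0.045],
    [[0,-0.1,0],0,0.045],
    [[0,-0.11,0],0,0.045],
  ],
)

```text
time: 23.98
ee_pos: [510.7, -321.2, 157.6]
tcp_rot: [0.526, -0.476, 0.477, -0.519]
contact_force: [-0.3, -0.2, -0.8]
finger_gap: 48.4
```

```bash
python3 - <<'E'
from sl import *
p,X,o,D=cam('wrist'); s=telemetry.read_state(); cv2.imwrite('pics/w9.png',p); slates(p,X,o,D,s['ee_pos'][2]+3.6,(200,450,0,300))
go(573,164.5,155,-86.1)
E
```

```text
dark (array([ 555.5, -317.5]), array([50.3, 67.1]), 6.49) K [-36.  -52.6] z 159.9 px 316 209
go [-0.4777 -0.002   0.1073] twist 0.025 | at [ 510.4 -321.1  157.3] jaw -84.7 q6 0.91 gap 48.4 F [1.1 1.  0.2] t 24.02
```

Request:
send_rows(
  moves=[
    [[-0.03,0,0.008],0,0.045],
    [[-0.08,0,0.02],0.01,0.045],
    [[-0.13,0,0.032],0.02,0.045],
    [[-0.18,0,0.045],0.025,0.045],
    [[-0.23,0,0.057],0.025,0.045],
  ],
)

```text
time: 24.65
ee_pos: [545.3, -85.1, 154.4]
tcp_rot: [0.52, -0.483, 0.483, -0.513]
contact_force: [0.5, -0.7, -0.8]
finger_gap: 48.6
```

Request:
send_rows(
  moves=[
    [[-0.055,0,0.014],0,0.045],
    [[-0.105,0,0.026],0,0.045],
    [[-0.155,0,0.038],0,0.045],
    [[-0.205,0,0.05],0,0.045],
    [[-0.235,0,0.056],0,0.045],
  ],
)

```text
time: 25.28
ee_pos: [584.8, 155.4, 151.3]
tcp_rot: [0.521, -0.483, 0.482, -0.513]
contact_force: [-0.2, 0.1, -0.1]
finger_gap: 48.4
```

```bash
python3 - <<'E'
from h import *
go(575,165.5,30,-86.1)
E
```

```text
go [-0.0116  0.1213 -0.0079] twist 0.001 | at [584.8 155.4 151.3] jaw -86.0 q6 1.75 gap 48.4 F [-0.2  0.1 -0.1] t 25.27
```

Request:
send_rows(
  moves=[
    [[-0.011,0.02,-0.008],0,0.045],
    [[-0.0116,0.06,-0.008],0,0.045],
    [[-0.0116,0.1,-0.008],0,0.045],
    [[-0.0116,0.118,-0.008],0,0.045],
    [[-0.0116,0.124,-0.008],0,0.045],
  ],
)

```text
time: 25.9
ee_pos: [574.2, 165.2, 26.2]
tcp_rot: [0.522, -0.483, 0.482, -0.512]
contact_force: [0.2, -0.3, -0.6]
finger_gap: 48.1
```

Request:
send_rows(
  moves=[
    [[0,0.002,0],0,0.045],
    [[0,0.004,0],0,0.045],
    [[0,0.0055,0],0,0.045],
    [[0,0.006,0],0,0.045],
    [[0,0.006,0],0,0.045],
  ],
)

```text
time: 26.52
ee_pos: [574.8, 165.3, 21.6]
tcp_rot: [0.521, -0.483, 0.482, -0.513]
contact_force: [-1.3, -1.2, 7.8]
finger_gap: 48.4
```

Contact; release, rise, and return to the lid.

Request:
send_rows(
  moves=[
    [[0,0.0,0],0,0.07],
    [[0,-0.0,0],0,0.07],
    [[0,-0.0,0],0,0.07],
    [[0,-0.02,0],0,0.07],
    [[0,-0.07,0],0,0.07],
  ],
)

```text
time: 27.15
ee_pos: [573.9, 165.4, 91.2]
tcp_rot: [0.523, -0.484, 0.481, -0.511]
contact_force: [0.4, 0.1, 1.2]
finger_gap: 69.9
```

Request:
send_rows(
  moves=[
    [[0,-0.05,0],0,0.085],
    [[0,-0.1,0],0,0.085],
    [[0.05,-0.14,0],0,0.085],
    [[0.1,-0.14,0],0,0.085],
    [[0.11,-0.14,0],0,0.085],
  ],
)

```text
time: 27.78
ee_pos: [583.7, 54.6, 234.2]
tcp_rot: [0.521, -0.484, 0.482, -0.511]
contact_force: [0.1, 0.1, -0.9]
finger_gap: 85.3
```

```bash
python3 - <<'E'
from sl import *
from lid import lid
p,X,o,D=cam('wrist'); p,X,o,D=cam('wrist'); cv2.imwrite('pics/w10.png',p); 
slates(p,X,o,D,23,(0,640,0,290))
go(604,-27,110,-84.3)
try: lid(p,o,D,18,(380,640,60,300))
except Exception as e: print(e)
E
```

```text
dark (array([603.2, 165.2]), array([49.4, 98.1]), 5.82) K [ 60.6 422.7] z 22.0 px 202 188
dark (array([596. , 272.4]), array([50.9, 97.6]), 5.92) K [ 64.4 530.1] z 21.8 px 108 193
dark (array([598.3, -35.7]), array([43.7, 52.5]), 6.22) K [ 35.3 223.4] z 62.8 px 412 206
go [0.0833 0.1234 0.0167] twist -0.032 | at [583.4  56.1 233. ] jaw -86.2 q6 1.59 gap 84.9 F [-0.4  0.3  0.6] t 27.88
btn px 388.0 209.07481296758104 401 [601.3  -5.8  57. ]
btn px 438.4574780058651 208.14956011730206 341 [605.9 -50.9  57. ]
plate [611.5 -62.9] [145.1 116.5] yaw -84.15 origin from plate [611.  -57.9]
btn mid [603.6 -28.3  57. ] yaw 5.9 sep 45.3
```

View pics/w10.png

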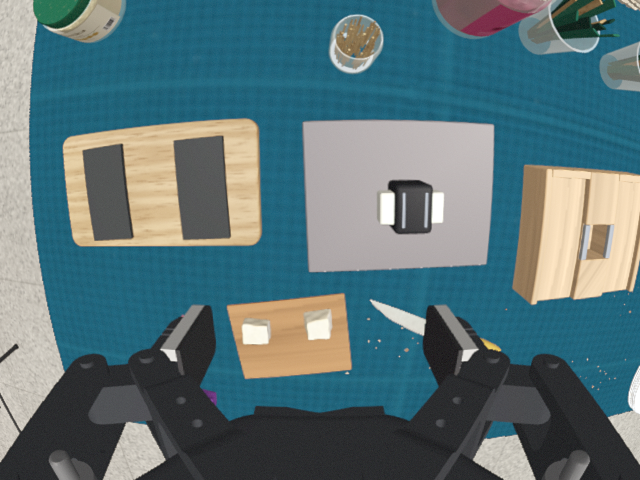

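```bash
python3 - <<'E'
from h import *
go(604,-28,37,-84.2)
E
```

```text
go [0.0837 0.1964 0.0176] twist -0.034 | at [583.4  56.1 233. ] jaw -86.2 q6 1.59 gap 84.9 F [-0.4  0.3  0.6] t 27.88
```

Request:
send_rows(
  moves=[
    [[0.06,0,0.0176],-0.03,0.085],
    [[0.084,0.05,0.0176],-0.034,0.085],
    [[0.084,0.1,0.0176],-0.034,0.085],
    [[0.084,0.13,0.0176],-0.034,0.085],
    [[0.084,0.15,0.0176],-0.034,0.085],
  ],
)

```text
time: 28.5
ee_pos: [603.8, -26.7, 81.6]
tcp_rot: [0.531, -0.476, 0.472, -0.519]
contact_force: [-0.3, -0.3, -0.1]
finger_gap: 84.9
```

```bash
python3 - <<'E'
from h import *
go(604,-28,37,-84.2)
E
```

```text
go [0.001  0.0446 0.0007] twist 0.001 | at [603.8 -26.7  81.6] jaw -84.1 q6 1.42 gap 84.9 F [-0.3 -0.3 -0.1] t 28.5
```

Request:
send_rows(
  moves=[
    [[0.001,0.02,0],0,0.085],
    [[0.001,0.038,0],0,0.085],
    [[0.001,0.0445,0],0,0.085],
    [[0.001,0.0445,0],0,0.065],
    [[0.001,0.0445,0],0,0.04],
  ],
  squeeze=40,
)

```text
time: 29.12
ee_pos: [604.0, -28.0, 38.0]
tcp_rot: [0.53, -0.476, 0.472, -0.519]
contact_force: [-0.2, 0.8, 6.4]
finger_gap: 51.2
```

Request:
send_rows(
  moves=[
    [[0,0,0],0,0.04],
    [[0,0,0],0,0.04],
    [[0,0,0],0,0.04],
    [[0,0,0],0,0.04],
  ],
)

```text
time: 29.62
ee_pos: [604.6, -28.1, 38.7]
tcp_rot: [0.53, -0.475, 0.473, -0.52]
contact_force: [-0.1, -0.5, 6.1]
finger_gap: 44.9
```

```bash
python3 - <<'E'
from h import *
go(587,-261.5,67.8,-84.15)
E
```

```text
go [ 0.2306 -0.0269 -0.0416] twist -0.0 | at [604.6 -28.1  38.7] jaw -84.2 q6 1.42 gap 44.9 F [-0.1 -0.5  6.1] t 29.62
```

Request:
send_rows(
  moves=[
    [[0,-0.02,0],0,0.04],
    [[0,-0.06,0],0,0.04],
    [[0,-0.1,0],0,0.04],
    [[0.03,-0.1,-0.005],0,0.04],
    [[0.07,-0.1,-0.012],0,0.04],
  ],
)

```text
time: 30.25
ee_pos: [601.3, -98.1, 141.1]
tcp_rot: [0.53, -0.474, 0.473, -0.52]
contact_force: [0.3, -0.9, -2.7]
finger_gap: 44.5
```

Request:
send_rows(
  moves=[
    [[0.05,0,-0.01],0,0.04],
    [[0.1,0,-0.018],0,0.04],
    [[0.14,0,-0.026],0,0.04],
    [[0.16,0,-0.03],0,0.04],
    [[0.16,0,-0.03],0,0.04],
  ],
)

```text
time: 30.88
ee_pos: [587.7, -261.2, 143.1]
tcp_rot: [0.53, -0.475, 0.473, -0.52]
contact_force: [-0.2, 1.0, -1.3]
finger_gap: 44.9
```

```bash
python3 - <<'E'
from h import *
go(587,-261.7,80,-84.15)
p,X,o,D=cam('wrist');cv2.imwrite('pics/w11.png',p)
E
```

```text
go [-0.0001  0.0631  0.    ] twist -0.0 | at [ 587.7 -261.2  143.1] jaw -84.2 q6 1.05 gap 44.9 F [-0.2  1.  -1.3] t 30.88
```

View pics/w11.png

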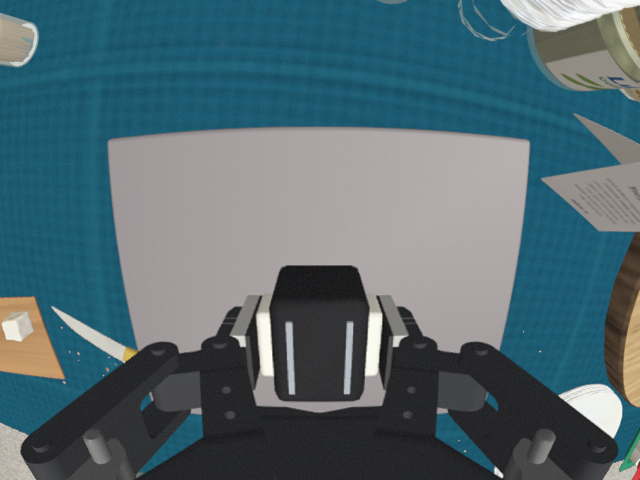

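Lid held level above the keeper. Lower.

Request:
send_rows(
  moves=[
    [[0,0.02,0],0,0.04],
    [[0,0.04,0],0,0.04],
    [[0,0.055,0],0,0.04],
    [[0,0.063,0],0,0.04],
    [[0,0.063,0],0,0.04],
  ],
)

```text
time: 31.55
ee_pos: [586.7, -260.3, 78.9]
tcp_rot: [0.53, -0.475, 0.472, -0.52]
contact_force: [0.1, 0.0, -2.2]
finger_gap: 44.4
```

Request:
send_rows(
  moves=[
    [[0,0.004,0],0,0.04],
    [[0,0.008,0],0,0.04],
    [[0,0.011,0],0,0.04],
    [[0,0.012,0],0,0.04],
    [[0,0.012,0],0,0.04],
  ],
)

```text
time: 32.17
ee_pos: [586.6, -260.5, 68.7]
tcp_rot: [0.53, -0.475, 0.472, -0.52]
contact_force: [-4.6, 2.0, 10.9]
finger_gap: 45.2
```

```bash
python3 - <<'E'
from h import *
go(587,-261.7,68,-84.15)
E
```

```text
go [0.0012 0.0007 0.0003] twist 0.001 | at [ 586.6 -260.5   68.7] jaw -84.1 q6 1.05 gap 45.2 F [-4.6  2.  10.9] t 32.17
```

Request:
send_rows(
  moves=[
    [[0,0.0,0],0,0.085],
    [[0,0,0],0,0.085],
    [[0,0,0],0,0.085],
    [[0,0,0],0,0.085],
    [[0,-0.02,0],0,0.085],
  ],
)

```text
time: 32.8
ee_pos: [585.7, -259.8, 87.8]
tcp_rot: [0.53, -0.476, 0.471, -0.52]
contact_force: [0.2, 0.1, 0.5]
finger_gap: 85.1
```

Request:
send_rows(
  moves=[
    [[0,-0.06,0],0,0.085],
    [[0,-0.12,0],0,0.085],
    [[0,-0.16,-0.03],0,0.085],
    [[0,-0.16,-0.03],0,0.085],
    [[0,-0.16,-0.03],0,0.085],
  ],
)

```text
time: 33.42
ee_pos: [558.3, -261.8, 248.8]
tcp_rot: [0.53, -0.476, 0.471, -0.52]
contact_force: [-0.4, -0.6, 0.5]
finger_gap: 84.9
```

```bash
python3 - <<'E'
from lid import *
p,X,o,D=cam('wrist'); cv2.imwrite('pics/w12.png',p)
try: lid(p,o,D)
except Exception as e: print(e)
hsv=cv2.cvtColor(p,cv2.COLOR_BGR2HSV); z=X[...,2]
m=np.zeros((480,640),bool);m[60:300,150:480]=1
g=m&(hsv[...,1]<40)&(hsv[...,2]>100)&(hsv[...,2]<215)&np.isfinite(z)&(z>30)&(z<70)
A=np.c_[X[g][:,:2]-KO,np.ones(g.sum())]; print('plate plane slope x,y,z0',np.linalg.lstsq(A,z[g],rcond=None)[0])
go(455,75,200,-84.15)
E
```

```text
btn px 292.18255578093306 194.3286004056795 493 [ 584.2 -239.2   87. ]
btn px 349.4728033472803 194.5041841004184 478 [ 588.1 -284.7   87. ]
plate [ 590.7 -261.9] [145.2 186.6] yaw 6.01 origin from plate [ 585.7 -262.4]
btn mid [ 586.1 -261.9   87. ] yaw 4.88 sep 45.6
plate plane slope x,y,z0 [-2.50166930e-04 -1.21632737e-03  5.31434030e+01]
go [-0.3456  0.0475 -0.0673] twist 0.001 | at [ 558.2 -261.6  247.8] jaw -84.1 q6 1.02 gap 84.8 F [-0.1 -0.3 -0.8] t 33.48
```

View pics/w12.png

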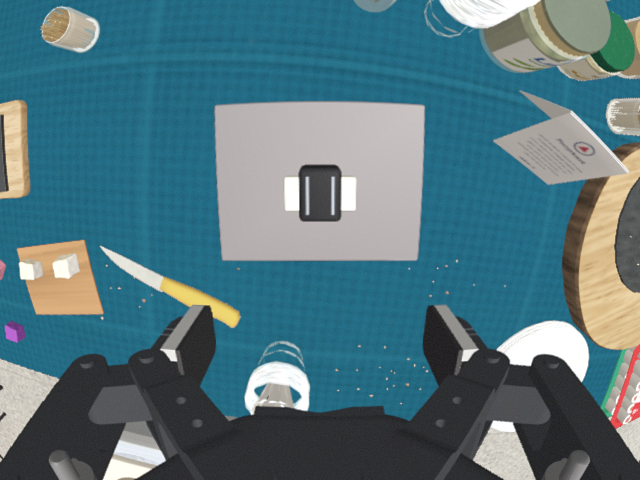

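Request:
send_rows(
  moves=[
    [[-0.345,0.045,-0.04],0,0.085],
    [[-0.345,0.045,-0.04],0,0.085],
    [[-0.345,0.045,-0.04],0,0.085],
    [[-0.345,0.045,-0.04],0,0.085],
    [[-0.345,0.045,-0.04],0,0.085],
  ],
)

```text
time: 34.1
ee_pos: [489.5, 42.3, 205.6]
tcp_rot: [0.531, -0.477, 0.47, -0.519]
contact_force: [1.3, -0.3, 0.0]
finger_gap: 84.9
```

```bash
python3 - <<'E'
from h import *
go(450,75,210,-84.15)
p,X,o,D=cam('wrist'); p,X,o,D=cam('wrist');cv2.imwrite('pics/w13.png',p); np.savez('w13.npz',p=p,X=X,o=o,D=D)
hsv=cv2.cvtColor(p,cv2.COLOR_BGR2HSV); z=X[...,2]
m=(z>20)&(z<34); m[300:]=0
for c in comps(m,150):
    v,u=np.argwhere(c).mean(0); t=float(np.nanpercentile(z[c],80)); print('obj',castrect(o,D,c&(z>t-3),t),'ztop',round(t,1),'px',int(u),int(v),c.sum(),hsv[c].mean(0).round())
E
```

```text
go [-0.0365 -0.0039 -0.036 ] twist 0.001 | at [489.5  42.3 205.6] jaw -84.1 q6 1.54 gap 84.9 F [ 1.3 -0.3  0. ] t 34.1
obj (array([603.2, 166.1]), array([49.6, 98.8]), 5.59) ztop 22.6 px 195 79 5869 [ 72.   6. 103.]
obj (array([596. , 273.9]), array([50.6, 97.8]), 5.97) ztop 22.5 px 92 89 4089 [76.  6. 95.]
obj (array([ 636.2, -164.7]), array([ 8.1, 35.5]), -16.93) ztop 34.4 px 562 92 171 [ 30.  73. 140.]
obj (array([465.4,  44.7]), array([21.9, 22. ]), -83.92) ztop 26.7 px 319 246 678 [ 28.  11. 252.]
obj (array([452. , 111.2]), array([22.7, 27.4]), -84.13) ztop 24.8 px 243 252 723 [ 29.  11. 252.]
obj (array([438.8, 199.8]), array([11.4, 24.9]), -21.37) ztop 21.4 px 152 255 166 [169.  49. 254.]
```

View pics/w13.png

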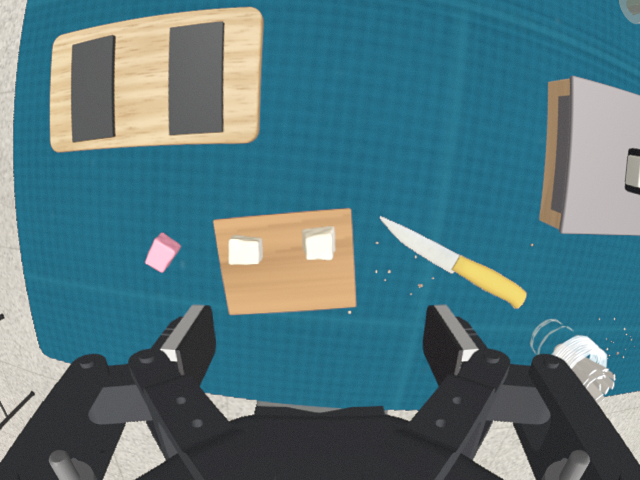

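```bash
python3 - <<'E'
from h import *
go(464,45,60,-84.15); go(464,45,16,-84.15)
E
```

```text
go [-0.0029  0.1453 -0.0205] twist 0.006 | at [487.8  45.1 204.8] jaw -83.8 q6 1.53 gap 84.7 F [-0.  -1.  -0.4] t 34.2
go [-0.003   0.1893 -0.0195] twist 0.006 | at [487.8  45.1 204.8] jaw -83.8 q6 1.53 gap 84.7 F [-0.  -1.  -0.4] t 34.2
```

Request:
send_rows(
  moves=[
    [[-0.003,0.05,-0.02],0,0.055],
    [[-0.003,0.1,-0.02],0,0.055],
    [[-0.003,0.14,-0.02],0,0.055],
    [[-0.003,0.145,-0.02],0,0.055],
    [[-0.003,0.145,-0.02],0,0.055],
  ],
  squeeze=20,
)

```text
time: 34.83
ee_pos: [464.7, 45.0, 60.2]
tcp_rot: [0.533, -0.477, 0.467, -0.52]
contact_force: [0.3, -0.3, 0.0]
finger_gap: 55.0
```

```bash
python3 - <<'E'
from h import *
go(464,45,16,-84.15)
p,X,o,D=cam('wrist'); 
hsv=cv2.cvtColor(p,cv2.COLOR_BGR2HSV); m=(hsv[...,1]<60)&(hsv[...,2]>200); m[:200]=0
for c in comps(m,800): v,u=np.argwhere(c).mean(0); print(castrect(o,D,c,27),int(u),int(v),c.sum(),np.nanmedian(X[c][:,2]))
cv2.imwrite('pics/w14.png',p)
E
```

```text
go [-0.0002  0.0442  0.0003] twist 0.006 | at [464.7  45.   60.2] jaw -83.8 q6 1.54 gap 55.0 F [ 0.3 -0.3  0. ] t 34.83
(array([477.4, -39.6]), array([17. , 83.9]), 70.06) 486 280 2968 7.138016436645984
(array([469. ,  44.4]), array([24.8, 31.9]), 7.41) 320 284 2640 24.98466187783326
(array([455. , 107.8]), array([24.7, 34.3]), -81.32) 192 294 2338 23.435334422951357
(array([440.7, 189.3]), array([21.4, 26.5]), -26.1) 67 295 967 19.70396856306445
```

Request:
send_rows(
  moves=[
    [[0,0.015,0.001],0,0.055],
    [[0,0.035,0.001],0,0.055],
    [[0,0.044,0.001],0,0.055],
    [[0,0.044,0.001],0,0.04],
    [[0,0.044,0.001],0,0.015],
  ],
)

```text
time: 35.5
ee_pos: [465.7, 44.9, 17.4]
tcp_rot: [0.532, -0.476, 0.468, -0.52]
contact_force: [-0.5, 0.1, 0.6]
finger_gap: 27.0
```

Request:
send_rows(
  moves=[
    [[0,0,0],0,0.015],
    [[0,0,0],0,0.015],
    [[0,0,0],0,0.015],
    [[0,-0.03,0],0,0.015],
    [[0,-0.08,0],0,0.015],
  ],
)

```text
time: 36.12
ee_pos: [466.0, 45.2, 97.1]
tcp_rot: [0.533, -0.477, 0.467, -0.519]
contact_force: [0.4, -0.8, -0.1]
finger_gap: 26.8
```

```bash
python3 - <<'E'
from h import *
go(603,166,96,-84.15); go(603,166,36,-84.15)
E
```

```text
go [-0.1052 -0.0028  0.1492] twist 0.006 | at [466.   45.2  97.1] jaw -83.8 q6 1.54 gap 26.8 F [ 0.4 -0.8 -0.1] t 36.12
go [-0.1054  0.0572  0.1506] twist 0.006 | at [466.   45.2  97.1] jaw -83.8 q6 1.54 gap 26.8 F [ 0.4 -0.8 -0.1] t 36.12
```

Request:
send_rows(
  moves=[
    [[-0.03,0,0.04],0,0.015],
    [[-0.065,0,0.09],0,0.015],
    [[-0.105,0,0.149],0,0.015],
    [[-0.105,0,0.15],0,0.015],
    [[-0.105,0.03,0.15],0,0.015],
  ],
)

```text
time: 36.75
ee_pos: [605.1, 166.7, 64.5]
tcp_rot: [0.532, -0.476, 0.468, -0.521]
contact_force: [0.3, -0.1, -1.3]
finger_gap: 26.4
```

```bash
python3 - <<'E'
from h import *
go(603,166,36.5,-84.15)
E
```

```text
go [ 0.0004  0.0281 -0.0016] twist 0.007 | at [605.1 166.7  64.5] jaw -83.7 q6 1.71 gap 26.4 F [ 0.3 -0.1 -1.3] t 36.75
```

Request:
send_rows(
  moves=[
    [[0,0.012,-0.002],0,0.015],
    [[0,0.022,-0.002],0,0.015],
    [[0,0.026,-0.002],0,0.015],
    [[0,0.028,-0.002],0,0.015],
    [[0,0.0285,-0.002],0,0.015],
  ],
)

```text
time: 37.38
ee_pos: [602.9, 166.4, 36.5]
tcp_rot: [0.532, -0.476, 0.468, -0.521]
contact_force: [0.0, -0.5, -0.2]
finger_gap: 26.6
```

Request:
send_rows(
  moves=[
    [[0,0,0],0,0.015],
    [[0,0,0],0,0.03],
    [[0,0,0],0,0.045],
    [[0,0,0],0,0.055],
    [[0,-0.02,0],0,0.055],
  ],
)

```text
time: 38.0
ee_pos: [602.0, 166.1, 55.8]
tcp_rot: [0.533, -0.477, 0.467, -0.52]
contact_force: [0.4, -0.4, 0.6]
finger_gap: 54.9
```

Request:
send_rows(
  moves=[
    [[0,-0.05,0],0,0.055],
    [[0,-0.1,0],0,0.055],
    [[0,-0.12,-0.03],0,0.055],
    [[0,-0.13,-0.08],0,0.055],
    [[0,-0.13,-0.09],0,0.055],
  ],
)

```text
time: 38.62
ee_pos: [513.3, 156.7, 189.8]
tcp_rot: [0.533, -0.476, 0.467, -0.52]
contact_force: [0.3, -0.4, 0.3]
finger_gap: 55.1
```

```bash
cat > look.py <<'E'
from h import *
p,X,o,D=cam('wrist'); p,X,o,D=cam('wrist')
hsv=cv2.cvtColor(p,cv2.COLOR_BGR2HSV); z=X[...,2]
m=(z>18)&(z<60)&(hsv[...,1]<60)&(hsv[...,2]>150); m[310:]=0
for c in comps(m,150):
    v,u=np.argwhere(c).mean(0); t=float(np.nanpercentile(z[c],80)); print('obj',castrect(o,D,c&(z>t-3),t),'ztop',round(t,1),'px',int(u),int(v),c.sum(),hsv[c].mean(0).round())
E
python3 - <<'E'
from look import *
cv2.imwrite('pics/w15.png',p)
go(453,110,60,-84.15)
E
```

```text
obj (array([725.8,  24.9]), array([ 3.7, 23. ]), -70.91) ztop 44.1 px 499 4 293 [ 47.  41. 165.]
obj (array([600.9, 165.2]), array([23.1, 23.3]), -83.5) ztop 45.7 px 320 116 1154 [ 27.  14. 237.]
obj (array([453. , 112.4]), array([22.5, 27.8]), -84.53) ztop 24.8 px 360 298 787 [ 28.  17. 251.]
obj (array([437.7, 195.2]), array([19.9, 25.5]), -27.09) ztop 20.8 px 266 299 444 [169.  50. 254.]
go [ 0.0397  0.1305 -0.0642] twist 0.008 | at [515.1 157.  189.1] jaw -83.7 q6 1.73 gap 55.2 F [ 0.8  0.4 -0.4] t 38.73
```

View pics/w15.png

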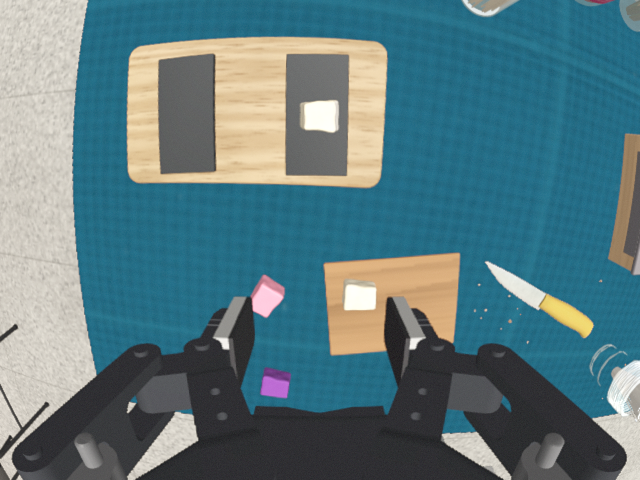

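Request:
send_rows(
  moves=[
    [[0.039,0.04,-0.064],0,0.055],
    [[0.039,0.09,-0.064],0,0.055],
    [[0.039,0.13,-0.064],0,0.055],
    [[0.039,0.13,-0.064],0,0.055],
  ],
)

```text
time: 39.22
ee_pos: [452.3, 110.2, 58.3]
tcp_rot: [0.534, -0.477, 0.467, -0.519]
contact_force: [-0.1, -1.0, 0.1]
finger_gap: 55.1
```

```bash
python3 - <<'E'
from h import *
go(453,111.5,16,-84.15)
E
```

```text
go [-0.0013  0.0423  0.0019] twist 0.007 | at [452.3 110.2  58.3] jaw -83.7 q6 1.68 gap 55.1 F [-0.1 -1.   0.1] t 39.23
```

Request:
send_rows(
  moves=[
    [[-0.001,0.015,0.002],0,0.055],
    [[-0.001,0.035,0.002],0,0.055],
    [[-0.001,0.042,0.002],0,0.055],
    [[-0.001,0.042,0.002],0,0.04],
    [[-0.001,0.042,0.002],0,0.015],
  ],
)

```text
time: 39.85
ee_pos: [454.1, 111.5, 17.3]
tcp_rot: [0.533, -0.477, 0.467, -0.52]
contact_force: [-0.2, -0.0, 2.4]
finger_gap: 28.1
```

Request:
send_rows(
  moves=[
    [[0,0,0],0,0.015],
    [[0,0,0],0,0.015],
    [[0,0,0],0,0.015],
    [[0,-0.03,0],0,0.015],
    [[0,-0.08,0],0,0.015],
  ],
)

```text
time: 40.48
ee_pos: [454.6, 111.6, 96.9]
tcp_rot: [0.535, -0.478, 0.466, -0.518]
contact_force: [0.4, 1.6, -0.2]
finger_gap: 28.1
```

```bash
python3 - <<'E'
from h import *
go(596,273,96,-84.15)
E
```

```text
go [-0.1451 -0.004   0.1581] twist 0.007 | at [454.6 111.6  96.9] jaw -83.7 q6 1.68 gap 28.1 F [ 0.4  1.6 -0.2] t 40.48
```

Request:
send_rows(
  moves=[
    [[-0.04,0,0.04],0,0.015],
    [[-0.08,0,0.09],0,0.015],
    [[-0.12,0,0.13],0,0.015],
    [[-0.145,0,0.158],0,0.015],
    [[-0.145,0.025,0.159],0,0.015],
  ],
)

```text
time: 41.1
ee_pos: [599.5, 275.9, 68.4]
tcp_rot: [0.533, -0.476, 0.467, -0.521]
contact_force: [-1.0, -0.6, -0.3]
finger_gap: 28.1
```

```bash
python3 - <<'E'
from h import *
go(596,273,36.5,-84.15)
E
```

```text
go [ 0.0025  0.032  -0.003 ] twist 0.009 | at [599.5 275.9  68.4] jaw -83.6 q6 1.87 gap 28.1 F [-1.  -0.6 -0.3] t 41.1
```

Request:
send_rows(
  moves=[
    [[0.0025,0.012,-0.003],0,0.015],
    [[0.0025,0.025,-0.003],0,0.015],
    [[0.0025,0.03,-0.003],0,0.015],
    [[0.0025,0.032,-0.003],0,0.015],
    [[0.0025,0.0325,-0.003],0,0.015],
  ],
)

```text
time: 41.72
ee_pos: [596.3, 273.0, 36.4]
tcp_rot: [0.533, -0.476, 0.467, -0.521]
contact_force: [0.6, -0.6, 0.9]
finger_gap: 27.6
```

Request:
send_rows(
  moves=[
    [[0,0,0],0,0.015],
    [[0,0,0],0,0.03],
    [[0,0,0],0,0.045],
    [[0,0,0],0,0.055],
    [[0,-0.02,0],0,0.055],
  ],
)

```text
time: 42.35
ee_pos: [595.6, 272.5, 55.6]
tcp_rot: [0.534, -0.477, 0.466, -0.52]
contact_force: [0.9, 0.8, -0.6]
finger_gap: 55.2
```

Request:
send_rows(
  moves=[
    [[0,-0.05,0],0,0.055],
    [[0,-0.1,0],0,0.055],
    [[0.05,-0.14,-0.03],0,0.055],
    [[0.1,-0.17,-0.08],0,0.055],
    [[0.1,-0.17,-0.09],0,0.055],
  ],
)

```text
time: 42.98
ee_pos: [520.7, 162.2, 231.1]
tcp_rot: [0.532, -0.477, 0.467, -0.521]
contact_force: [1.0, 0.5, -0.7]
finger_gap: 55.0
```

```bash
python3 - <<'E'
from look import *
q,_,_,_=cam('side')
cv2.imwrite('pics/w16.png',np.hstack([p,q])[:, :][::1,::1]); cv2.imwrite('pics/f16.png',cv2.resize(np.vstack([p[:300],q[60:400]]),None,fx=.9,fy=.9))
go(0,0,0,0)
E
```

```text
obj (array([730.1,  33.7]), array([14.9, 40.7]), 81.93) ztop 50.9 px 476 14 736 [ 37.  39. 166.]
obj (array([ 781.5, -164.9]), array([ 9.7, 13.2]), -86.27) ztop 49.7 px 631 35 169 [ 85.  20. 165.]
obj (array([593.6, 270.7]), array([23.3, 27.7]), -87.96) ztop 43.6 px 204 124 939 [ 27.  14. 233.]
obj (array([601.3, 165.6]), array([22.1, 23.2]), -86.96) ztop 45.6 px 324 124 899 [ 27.  14. 235.]
obj (array([ 577.5, -179.5]), array([ 51.3, 150.3]), 20.44) ztop 54.1 px 629 214 2162 [ 89.  10. 186.]
obj (array([437.1, 195. ]), array([19.9, 26.5]), -26.28) ztop 20.8 px 274 288 426 [169.  50. 253.]
go [ 0.1052  0.2419 -0.531 ] twist -1.461 | at [521.4 163.5 230.1] jaw -83.7 q6 1.74 gap 55.2 F [ 0.7 -0.3  0.9] t 43.12
```

View pics/f16.png

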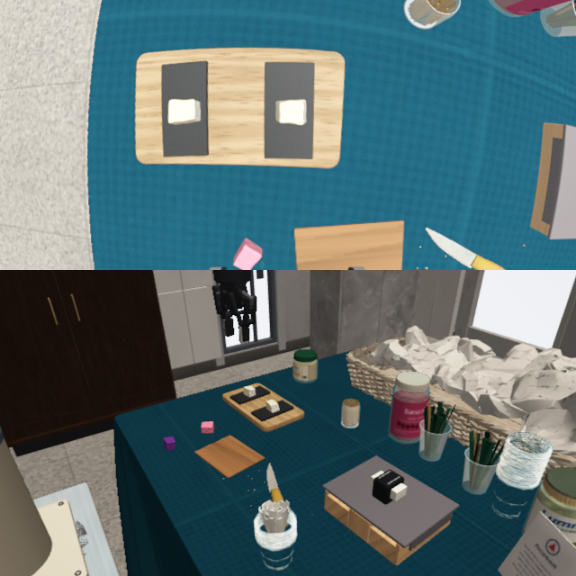

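```bash
python3 -c "
from cell import workorder; print(workorder.sign_off())"
```

```text
the job is handed in; nothing more can be done
None
```

The job is done and handed in at about 43 s, well under the 210 s limit. I did the steps in the order you gave, except that I pushed both slates forward before lifting out the first.

- **Lid:** I squeezed the buttons, lifted the lid off and stood it on the table. After the slates were out I put it back. From above, the plate reads about 53 mm high with no measurable tilt, within 1 mm of where it started. The white buttons are out again, about 45.6 mm between centres, against 46.0 mm in the same view at the start.
- **Slates:** Each was slid out about 40 mm, gripped at the front and laid flat on the serving board. They lie at about (596, 273) and (603, 166) mm, tops at about 22 mm, so neither fell.
- **Cubes:** Only two cheese cubes were on the small board, and neither was knocked aside during the run. One now stands on each slate. Their tops read about 44 and 46 mm, which fits resting directly on the slates.
- **Bystanders:** In the last pictures the jar and spoon cups are standing. The pink and purple blocks and the knife were left alone.

The highest force I saw was about 23 N, when the fingertips touched the serving board while placing the first slate. I found no failed checks. Catch engagement was judged only from the buttons and the flush fit; I did not pull on the lid to test it.

I viewed 15 pictures, one over the budget of 14.

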